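Stack the rinsed sharpening sticks crosswise in the drying corner

TASK

Stack the four rinsed grey sharpening sticks crosswise in the drying corner: the lower two on its wooden bearers, parallel to the far stop, the upper two across them, parallel to the side stop, so that they make a square with one stick along each side. In each layer one stick lies flush along its stop, the other is parallel to it at the opposite ends, and each stick's end touches the stop it points at. The drying corner stands loose: slide the sticks up to its stops gently, without shifting it, and leave the loupe, collet, pitch block and bottle where they stand.

Things in the scene. Friction and masses are not known exactly. Their poses are not given: they have to be found in the camera images.
- corner_in (a point): inside corner of the drying corner's two stops, at the height of the bearers' tops (16 mm above the worktop). x points out through the far stop, whose inner face is the plane x = 0 (y 0 to 86 mm); the side stop, on the robot's right, has its inner face at y = 0 (x 0 to -86 mm). Sticks belong at x < 0, y > 0: lower ones along y, upper ones along x
- stick_0_mid (a point): grey abrasive stick, a plain square bar 12 x 75 x 12 mm (x, y, z), 30 g, its long axis is its own y; the point is its very centre, 6 mm above what it lies on; lies flat on the worktop at the start. The four sticks are alike and interchangeable
- stick_1_mid (a point): grey abrasive stick, a plain square bar 12 x 75 x 12 mm (x, y, z), 30 g, its long axis is its own y; the point is its very centre, 6 mm above what it lies on; lies flat on the worktop at the start. The four sticks are alike and interchangeable
- stick_2_mid (a point): grey abrasive stick, a plain square bar 12 x 75 x 12 mm (x, y, z), 30 g, its long axis is its own y; the point is its very centre, 6 mm above what it lies on; lies flat on the worktop at the start. The four sticks are alike and interchangeable
- stick_3_mid (a point): grey abrasive stick, a plain square bar 12 x 75 x 12 mm (x, y, z), 30 g, its long axis is its own y; the point is its very centre, 6 mm above what it lies on; lies flat on the worktop at the start. The four sticks are alike and interchangeable
- stick_0: the same stick's body; origin at the centre of its underside, y along its length
- stick_1: the same stick's body; origin at the centre of its underside, y along its length
- stick_2: the same stick's body; origin at the centre of its underside, y along its length
- stick_3: the same stick's body; origin at the centre of its underside, y along its length
- corner: drying corner, 0.9 kg, standing loose on the worktop: steel plate 112 x 112 x 6 mm with two upright aluminium stops at a right angle, 8 mm thick, tops 33 mm above the worktop (17 mm above the bearers: they cover the lower layer and 5 mm of the upper). Two wooden bearers, 12 mm wide, run along x from -1 to -87 mm at y = 10 and 64 mm (middle lines). Origin 16 mm below corner_in, same axes
- loupe_near: black eye loupe, 39 mm wide, 33 mm high; origin under its centre; a bystander
- collet_near: steel collet standing upright, 24 mm wide, 37 mm high; origin under its centre; a bystander
- wax_near: dark block of pitch, 30 x 48 x 22 mm; origin under its centre; a bystander
- bottle_near: small white bottle, 33 x 35 x 88 mm; origin under its centre; a bystander

How it is judged (in metres and radians):
At the end, for the whole second after the job is handed in: Four sticks at rest: two on the bearers parallel to the far stop, two across them parallel to the side stop; per layer one within 2.5 mm of its stop (0.05 rad), the other parallel (0.1 rad), middle line 61 to 77 mm from that stop; each end within 2.5 mm of the stop it points at; all lying flat (((x of stick_0_mid in the frame of corner_in between -0.0085 and -0.004 m and y of stick_0_mid in the frame of corner_in between 0.0355 and 0.04 m and z of stick_0_mid in the frame of corner_in between 0.0035 and 0.0085 m and angle between the y axis of stick_0_mid and the y axis of corner_in, either way round below 0.05 rad) or (x of stick_1_mid in the frame of corner_in between -0.0085 and -0.004 m and y of stick_1_mid in the frame of corner_in between 0.0355 and 0.04 m and z of stick_1_mid in the frame of corner_in between 0.0035 and 0.0085 m and angle between the y axis of stick_1_mid and the y axis of corner_in, either way round below 0.05 rad) or (x of stick_2_mid in the frame of corner_in between -0.0085 and -0.004 m and y of stick_2_mid in the frame of corner_in between 0.0355 and 0.04 m and z of stick_2_mid in the frame of corner_in between 0.0035 and 0.0085 m and angle between the y axis of stick_2_mid and the y axis of corner_in, either way round below 0.05 rad) or (x of stick_3_mid in the frame of corner_in between -0.0085 and -0.004 m and y of stick_3_mid in the frame of corner_in between 0.0355 and 0.04 m and z of stick_3_mid in the frame of corner_in between 0.0035 and 0.0085 m and angle between the y axis of stick_3_mid and the y axis of corner_in, either way round below 0.05 rad)) and ((x of stick_0_mid in the frame of corner_in between -0.077 and -0.061 m and y of stick_0_mid in the frame of corner_in between 0.0355 and 0.04 m and z of stick_0_mid in the frame of corner_in between 0.0035 and 0.0085 m and angle between the y axis of stick_0_mid and the y axis of corner_in, either way round below 0.1 rad) or (x of stick_1_mid in the frame of corner_in between -0.077 and -0.061 m and y of stick_1_mid in the frame of corner_in between 0.0355 and 0.04 m and z of stick_1_mid in the frame of corner_in between 0.0035 and 0.0085 m and angle between the y axis of stick_1_mid and the y axis of corner_in, either way round below 0.1 rad) or (x of stick_2_mid in the frame of corner_in between -0.077 and -0.061 m and y of stick_2_mid in the frame of corner_in between 0.0355 and 0.04 m and z of stick_2_mid in the frame of corner_in between 0.0035 and 0.0085 m and angle between the y axis of stick_2_mid and the y axis of corner_in, either way round below 0.1 rad) or (x of stick_3_mid in the frame of corner_in between -0.077 and -0.061 m and y of stick_3_mid in the frame of corner_in between 0.0355 and 0.04 m and z of stick_3_mid in the frame of corner_in between 0.0035 and 0.0085 m and angle between the y axis of stick_3_mid and the y axis of corner_in, either way round below 0.1 rad)) and ((y of stick_0_mid in the frame of corner_in between 0.004 and 0.0085 m and x of stick_0_mid in the frame of corner_in between -0.04 and -0.0355 m and z of stick_0_mid in the frame of corner_in between 0.0155 and 0.0205 m and angle between the y axis of stick_0_mid and the x axis of corner_in, either way round below 0.05 rad) or (y of stick_1_mid in the frame of corner_in between 0.004 and 0.0085 m and x of stick_1_mid in the frame of corner_in between -0.04 and -0.0355 m and z of stick_1_mid in the frame of corner_in between 0.0155 and 0.0205 m and angle between the y axis of stick_1_mid and the x axis of corner_in, either way round below 0.05 rad) or (y of stick_2_mid in the frame of corner_in between 0.004 and 0.0085 m and x of stick_2_mid in the frame of corner_in between -0.04 and -0.0355 m and z of stick_2_mid in the frame of corner_in between 0.0155 and 0.0205 m and angle between the y axis of stick_2_mid and the x axis of corner_in, either way round below 0.05 rad) or (y of stick_3_mid in the frame of corner_in between 0.004 and 0.0085 m and x of stick_3_mid in the frame of corner_in between -0.04 and -0.0355 m and z of stick_3_mid in the frame of corner_in between 0.0155 and 0.0205 m and angle between the y axis of stick_3_mid and the x axis of corner_in, either way round below 0.05 rad)) and ((y of stick_0_mid in the frame of corner_in between 0.061 and 0.077 m and x of stick_0_mid in the frame of corner_in between -0.04 and -0.0355 m and z of stick_0_mid in the frame of corner_in between 0.0155 and 0.0205 m and angle between the y axis of stick_0_mid and the x axis of corner_in, either way round below 0.1 rad) or (y of stick_1_mid in the frame of corner_in between 0.061 and 0.077 m and x of stick_1_mid in the frame of corner_in between -0.04 and -0.0355 m and z of stick_1_mid in the frame of corner_in between 0.0155 and 0.0205 m and angle between the y axis of stick_1_mid and the x axis of corner_in, either way round below 0.1 rad) or (y of stick_2_mid in the frame of corner_in between 0.061 and 0.077 m and x of stick_2_mid in the frame of corner_in between -0.04 and -0.0355 m and z of stick_2_mid in the frame of corner_in between 0.0155 and 0.0205 m and angle between the y axis of stick_2_mid and the x axis of corner_in, either way round below 0.1 rad) or (y of stick_3_mid in the frame of corner_in between 0.061 and 0.077 m and x of stick_3_mid in the frame of corner_in between -0.04 and -0.0355 m and z of stick_3_mid in the frame of corner_in between 0.0155 and 0.0205 m and angle between the y axis of stick_3_mid and the x axis of corner_in, either way round below 0.1 rad)) and linear speed of each of stick_0, stick_1, stick_2, stick_3 below 0.02 m/s); the robot touches nothing.
It fails at once if the drying corner is shifted by more than 3 mm (distance of corner_in from where it was at the start of the episode above 0.003 m).
It fails at once if the loupe is moved by more than 15 mm (distance of loupe_near from where it was at the start of the episode above 0.015 m).
It fails at once if the collet is moved by more than 15 mm (distance of collet_near from where it was at the start of the episode above 0.015 m).
It fails at once if the pitch block is moved by more than 15 mm (distance of wax_near from where it was at the start of the episode above 0.015 m).
It fails at once if the white bottle is moved by more than 15 mm (distance of bottle_near from where it was at the start of the episode above 0.015 m).
It also fails if it takes over 72 s, if anything falls off the work surface, if the arm or the gripper's body presses on something with over 40 N, if the wrist force passes 120 N, or if a joint passes its speed limit or range.

ROBOT

A 6-joint arm with a two-finger parallel gripper is mounted at the origin on a cart in front of the work surface, level with it; the furniture and walls round the work are solid. World frame = base frame: x ahead of the robot, y to its left, z up, the work surface at z = 0. Lengths are in mm, angles in rad, forces in N, time in s.
With the tool pointing down it reaches from about 225 to 725 mm from the base axis. Payload 3.1 kg.
Tool frame: the origin (TCP) lies midway between the tips of the shut fingers; the grasp point (between the pads) lies 19 mm behind it (bot.grasp_offset is the distance from the TCP to the grasp point, in mm); y points along the fingers, z is the direction in which the jaws open and shut, and the axes are right-handed (so a half turn about y gives the same grasp; the last joint's range is limited). The gripper opens to 85 mm and grips with 20 to 120 N. Pads are 22 mm wide; open, the fingers measure 114 mm over their backs; the gripper's body (76 mm by 85 mm) begins 54 mm behind the grasp point. The pads swing forward as they close: fully open they stand 13 mm farther back than shut.
Start: joints at [1.008, 0.048, 0.099, 1.622, 0, 1.443], TCP at [221.151, 476.14, 231.312] pointing down, gripper open.
Joint ranges: [-2.91, 2.91], [-0.99, 1.94], [-1.21, 1.42], [-2.12, 2.29], [-1.49, 1.47], [-3.14, 3.14]. Speed limits (rad/s): [2.79, 2.79, 3.14, 3.14, 3.14, 3.14].

INTERFACE

Orientations are given as a 3x3 rotation matrix whose columns are the frame's x, y, z axes.
In Python, from plant import bot, cams, workorder gives the robot as it stands.
- The arm moves only by the shell command python3 -m handwheel 'ROWS'. ROWS is JSON, a list of rows, each a list of 7 numbers: the shift along the tool's x, y, z in units of 60 mm (1.0 is 60 mm), then the turn, a rotation vector about the tool's x, y, z in units of 8 degrees (1.0 is 8 degrees), then the finger opening in mm, from 0 to 85.4. In form: [[dx, dy, dz, ax, ay, az, fingers], ...]. A call has 1 to 12 rows; each row shifts and turns the commanded pose from where the row before left it, along the tool's axes as they then stand; what a row does not reach is not made up. A row lasts 1/8 s, in which the tool goes at most 62.5 mm and 10.7 degrees, less where a joint would pass 70% of its speed; a pose out of reach is approached as far as the arm can. A call is refused whole if a number of a shift passes 1 or a number of a turn 1, either way. A call with a gripper value outside its range is refused whole. The fingers move at their own pace and stop on an object; the grip force is fixed at half the most. Time passes only in rows, so rows that do not move let the fingers close. It gives the time, the measured TCP pose, the force and the opening at its end, in the units of the state.
- bot.state(): the state, without advancing time (a new reading comes with each control period).
- cams.grab_frame(name): name is "side" or "top"; returns (picture, depth): 420x560x3 uint8, red, green, blue; 420x560 float32, mm along the optical axis (not along the pixel's ray), 0 where there is no reading.
- cams.calibration(name): a dict with "camera_matrix" (3x3 intrinsics, pixels), "k1" (the pictures are not rectified: a ray, as slopes to the right and down, at radius r is drawn at 1 + k1 r^2 times it, then the intrinsics apply), "world_to_cam" (4x4, takes a point from world to camera coordinates). Camera axes: x right, y up, looking along -z (the intrinsics and any distortion apply to the point x, -y, -z); pixel columns grow to the right and rows downward; lengths in mm; the calibration is good to about 2 mm. A picture is of the moment at which its call begins. calibration takes no time and is no camera call.
- workorder.finish_job(): hands the job in, once; it reports no verdict.
The state is a dict: "t": time; "joint_positions": joint angles; "dq": joint speeds; "joint_torque": joint torques, N m; "tcp_pos": TCP position; "orientation": TCP orientation; "contact_force": force on the tool from outside, world axes, zero at the start; "torque": the same for the moment, N m; "grip_width": finger opening in mm.
Only numpy, scipy, OpenCV 4.12 (cv2) and the standard library are available. Lean on these libraries where they do the work, as an engineer would, in place of code of your own. Each camera call takes 0.05 s, during which the arm holds its last target.

## Working session

There is one attempt and no reset: what is moved stays moved. The work goes in short steps, Python scripts to look and compute and a shell command to move; the robot and the scene stay as the last step left them, time stands still between calls to the robot, and variables do not carry over. Pictures are saved under pics/ and viewed, and the job is handed in when it is done.

```bash
mkdir -p pics; ls; python3 - <<'E'
from plant import bot,cams,workorder
import cv2,numpy as np
s=bot.state();print(s)
for n in("side","top"):
    c=cams.calibration(n);print(n,c)
    p,d=cams.grab_frame(n);cv2.imwrite(f"pics/{n}0.png",p[:,:,::-1]);np.savez(f"{n}0.npz",p=p,d=d)
    print((d>0).mean(),d.min(),d.max())
E
```

```text
pics
{'t': 0.0, 'joint_positions': array([1.00818890e+00, 4.87461315e-02, 9.76024169e-02, 1.62201317e+00,
       1.85872582e-05, 1.44300623e+00]), 'dq': array([-0.00144654,  0.00060926,  0.00104533,  0.00227279,  0.00048651,
       -0.00050034]), 'joint_torque': array([-9.85261831e-04, -3.38779628e+01,  3.20016682e+01,  2.03406159e-02,
       -2.63624524e-04,  1.56834017e-05]), 'tcp_pos': array([220.82533766, 475.62399864, 230.12187444]), 'orientation': array([[ 9.06946794e-01, -1.27482714e-03,  4.21243264e-01],
       [-4.21245072e-01, -1.98680171e-03,  9.06944674e-01],
       [-3.19270848e-04, -9.99997214e-01, -2.33893809e-03]]), 'contact_force': array([ 0.11843872, -0.21456266, -1.19400653]), 'torque': array([0.02362821, 0.04977791, 0.05419971]), 'grip_width': 85.29321008313981}
side {'camera_matrix': array([[455.79710645,   0.        , 281.58442373],
       [  0.        , 455.79710645, 211.1574892 ],
       [  0.        ,   0.        ,   1.        ]]), 'k1': -0.028250421600157012, 'world_to_cam': array([[-8.19780148e-01, -5.72676143e-01,  1.59499792e-03,
         4.66542091e+02],
[... 186 characters left out ...]
0000e+00,  0.00000000e+00,  0.00000000e+00,
         1.00000000e+00]])}
0.9961437074829932 0.0 2991.2524
top {'camera_matrix': array([[455.57711534,   0.        , 282.09279138],
       [  0.        , 455.57711534, 209.90466785],
       [  0.        ,   0.        ,   1.        ]]), 'k1': -0.14020470265892504, 'world_to_cam': array([[-8.76943770e-03, -9.99947886e-01,  5.22702375e-03,
         1.15313268e+02],
       [ 9.96800934e-01, -8.32632444e-03,  7.94894367e-02,
        -5.01472793e+02],
       [-7.94417723e-02,  5.90737981e-03,  9.96822004e-01,
        -1.02512754e+03],
       [ 0.00000000e+00,  0.00000000e+00,  0.00000000e+00,
         1.00000000e+00]])}
0.9957397959183674 0.0 1864.9794
```

View pics/top0.png

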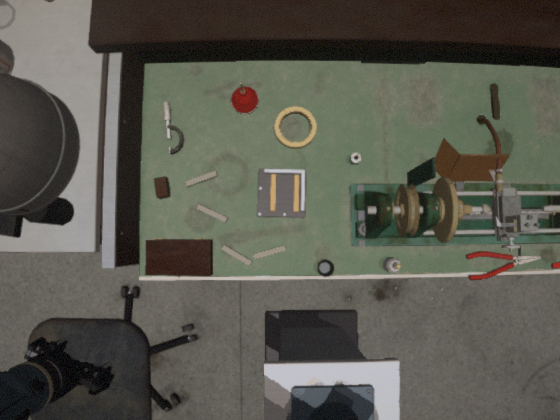

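View pics/side0.png

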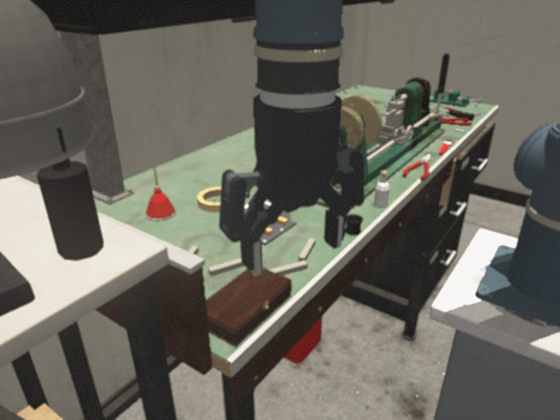

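The top view shows the sticks at about (201,179), (211,213), (236,254) and (269,253). The corner is around (281,193), with its far stop at the top and its side stop on the right. Bystanders are the wax block (161,187), loupe (325,267), collet (355,158) and bottle (393,265). The side view is partly blocked by the gripper.

```bash
cat > h.py <<'E'
import numpy as np,cv2
from plant import bot,cams,workorder
def ray(n,uv):
    c=cams.calibration(n);K=c["camera_matrix"];M=c["world_to_cam"]
    u=cv2.undistortPoints(np.array(uv,float).reshape(-1,1,2),K,np.array([c["k1"],0,0,0.])).reshape(-1,2)
    R=M[:3,:3];o=-R.T@M[:3,3]
    d=np.c_[u[:,0],-u[:,1],-np.ones(len(u))]@R
    return o,d
def onz(n,uv,z):
    o,d=ray(n,uv);return o+d*((z-o[2])/d[:,2])[:,None]
def cloud(n,D):
    h,w=D.shape;v,u=np.mgrid[:h,:w];uv=np.c_[u.ravel(),v.ravel()]
    o,d=ray(n,uv);return (o+d*D.ravel()[:,None]).reshape(h,w,3)   # depth along the axis: d has axial length 1
def proj(n,P):
    c=cams.calibration(n);M=c["world_to_cam"];P=np.asarray(P,float).reshape(-1,3)
    q=P@M[:3,:3].T+M[:3,3];q=q*[1,-1,-1]
    return cv2.projectPoints(q.reshape(-1,1,3),np.zeros(3),np.zeros(3),c["camera_matrix"],np.array([c["k1"],0,0,0.]))[0].reshape(-1,2)
def crop(p,x0,y0,x1,y1,k,f):
    cv2.imwrite(f,cv2.resize(p[y0:y1,x0:x1,::-1],None,fx=k,fy=k,interpolation=cv2.INTER_CUBIC))
E
python3 - <<'E'
from h import *
t=np.load("top0.npz");p,d=t['p'],t['d']
C=cloud("top",d)
for uv in [(161,187),(180,255),(230,200),(340,220),(220,230),(281,205),(355,158),(325,267),(393,265),(201,179),(211,213),(236,254),(269,253)]:
    print(uv,C[uv[1],uv[0]].round(1))
z=C[150:165,185:300,2];print(z.mean(),z.std())
crop(p,180,150,320,280,5.5,"pics/top0c.png")
t=np.load("side0.npz");p=t['p']
crop(p,180,170,400,330,3.6,"pics/side0c.png")
E
```

```text
(161, 187) [557.6 390.9  23.7]
(180, 255) [401.1 341.7  39.1]
(230, 200) [528.1 232.5   2.4]
(340, 220) [479.1 -24.1   1.8]
(220, 230) [458.1 256.1   0.9]
(281, 205) [515.  113.4   6.1]
(355, 158) [619.3 -57.3  34.9]
(325, 267) [370.5  13.1   7. ]
(393, 265) [ 375.6 -129.8   71.8]
(201, 179) [576.2 298.6  16.9]
(211, 213) [497.2 275.5  12.7]
(236, 254) [402.3 217.8  11.9]
(269, 253) [404.1 141.9  13.8]
3.8704202266076466 67.51520063186112
```

View pics/top0c.png

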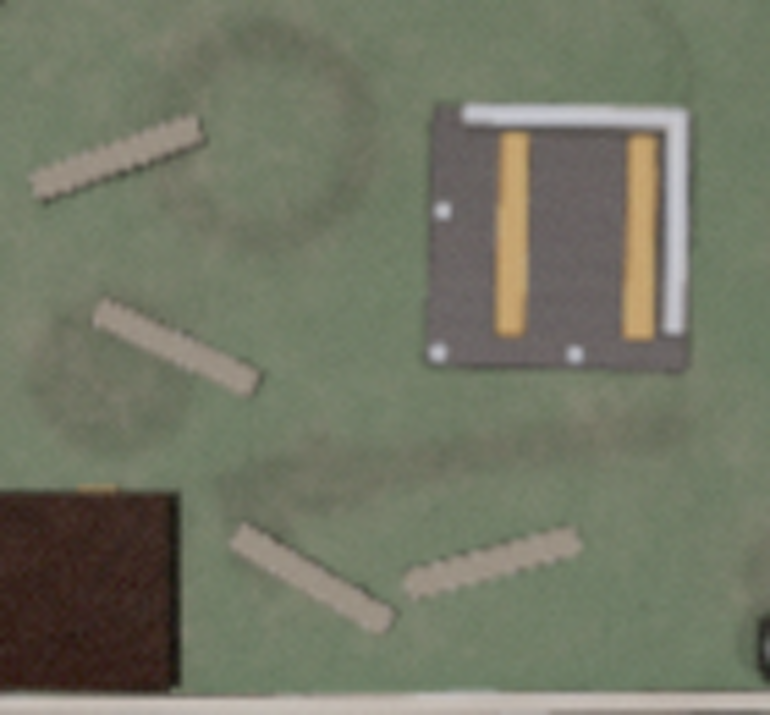

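View pics/side0c.png

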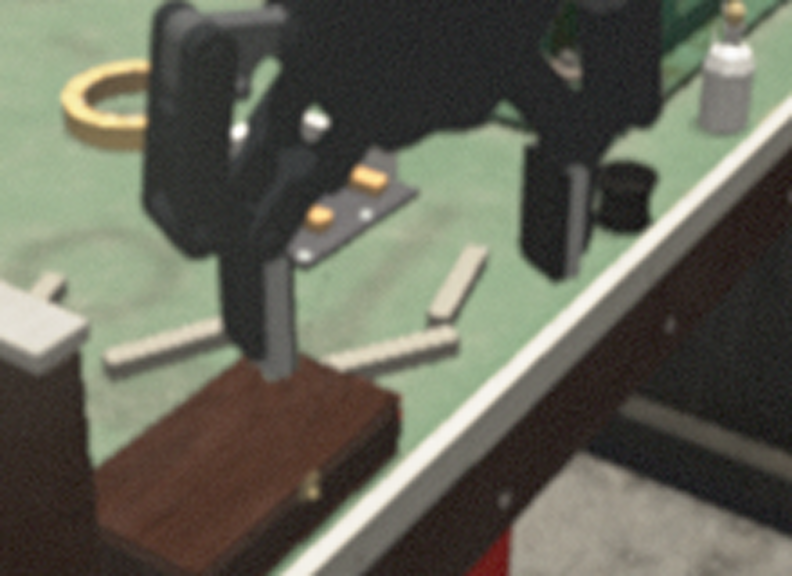

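```bash
cat > meas.py <<'E'
from h import *
def sticks(p,box=(182,150,300,272),z=12,show=True):
    x0,y0,x1,y1=box
    k=8;q=cv2.resize(p,None,fx=k,fy=k,interpolation=cv2.INTER_LINEAR).astype(int)
    m=((q[...,0]-q[...,1]>3)&(q.max(2)>115)&(q[...,0]-q[...,2]<60)).astype(np.uint8)
    mm=np.zeros_like(m);mm[y0*k:y1*k,x0*k:x1*k]=m[y0*k:y1*k,x0*k:x1*k]
    out=[]
    for c in cv2.findContours(mm,cv2.RETR_EXTERNAL,cv2.CHAIN_APPROX_NONE)[0]:
        if cv2.contourArea(c)<80*k*k: continue
        b=cv2.boxPoints(cv2.minAreaRect(c))
        w=onz("top",(b+.5)/k-.5,z)[:,:2]
        e=[np.linalg.norm(w[1]-w[0]),np.linalg.norm(w[2]-w[1])]
        cen=w.mean(0);v=(w[1]-w[0]) if e[0]>e[1] else (w[2]-w[1])
        out.append((cen,np.degrees(np.arctan2(v[1],v[0])),max(e),min(e)))
        if show: print("stick",cen.round(1),"dir deg",round(out[-1][1],1),np.round(out[-1][2:],1))
    return out
def corner(p,z=33):
    k=8;q=cv2.resize(p,None,fx=k,fy=k,interpolation=cv2.INTER_LINEAR).astype(int)
    m=((q.min(2)>120)&(abs(q[...,0]-q[...,1])<18)&(abs(q[...,1]-q[...,2])<25)&(q[...,2]>=q[...,0]-4)).astype(np.uint8)
    mm=np.zeros_like(m);s=np.s_[165*k:215*k,258*k:310*k];mm[s]=m[s]
    mm=cv2.morphologyEx(mm,cv2.MORPH_OPEN,np.ones((7,7)))
    c=max(cv2.findContours(mm,cv2.RETR_EXTERNAL,cv2.CHAIN_APPROX_NONE)[0],key=cv2.contourArea)
    cv2.imwrite("pics/cmask.png",mm[160*k:220*k,250*k:320*k]*255)
    w=onz("top",(c.reshape(-1,2)+.5)/k-.5,z)[:,:2]
    return w
if __name__=="__main__":
    p=np.load("top0.npz")['p']
    sticks(p)
    w=corner(p);print(w.min(0),w.max(0))
    # centre lines of two arms
    xm=w[:,0].max();ym=w[:,1].min()
    def mid(a,b,lo,hi,side):   # edges at coord b along a in lo..hi, split
        s=w[(w[:,a]>lo)&(w[:,a]<hi)]
        m=np.median(s[:,b]);g1=s[s[:,b]>m];g0=s[s[:,b]<m]
        f=[np.polyfit(g[:,a],g[:,b],1) for g in (g0,g1)];return f
    A=mid(1,0,ym+16,ym+80,0);B=mid(0,1,xm-80,xm-16,0)
    print("far stop lines x(y): ",A,"side y(x):",B)
    for nm,fa,fb in (("inner",A[0],B[1]),("outer",A[1],B[0]),("mid",(A[0]+A[1])/2,(B[0]+B[1])/2)):
        y=(fb[0]*fa[1]+fb[1])/(1-fb[0]*fa[0]);print(nm,fa[0]*y+fa[1],y)
    print("yaw from far",np.degrees(np.arctan(-((A[0]+A[1])/2)[0])),"side",np.degrees(np.arctan(((B[0]+B[1])/2)[0])))
E
python3 meas.py
```

```text
stick [406.6 142.1] dir deg -75.2 [73.7 12.4]
stick [400.2 217.2] dir deg -120.4 [74.9 13.5]
stick [497.8 275. ] dir deg -116.8 [75.3 13.6]
stick [544.6  80.5] dir deg 179.3 [92.5 20.4]
stick [545.5 132.6] dir deg -1.2 [92.3 16.6]
stick [578.9 300. ] dir deg -69.8 [74.6 13.6]
[499.77123975  58.4176637 ] [597.13216188 152.87874488]
far stop lines x(y):  [array([1.15575960e-02, 5.85724555e+02]), array([5.58279744e-02, 5.89890865e+02])] side y(x): [array([-2.49057914e-02,  7.31768228e+01]), array([-1.96838014e-02,  7.97267488e+01])]
inner 586.5125740641818 68.1819517859349
outer 593.1514375494982 58.403916865433395
mid 589.9404356998256 63.29918392285026
yaw from far -1.9297244032974596 side -1.2771861553849284
```

```bash
sleep 1; ls -la pics
```

```text
total 1724
drwxr-xr-x 2 agent agent   4096 Dec  6 23:03 .
drwxr-xr-x 3 agent agent   4096 Dec  6 23:03 ..
-rw-r--r-- 1 agent agent   2741 Dec  6 23:03 cmask.png
-rw-r--r-- 1 agent agent 394606 Dec  6 23:01 side0.png
-rw-r--r-- 1 agent agent 540659 Dec  6 23:02 side0c.png
-rw-r--r-- 1 agent agent 384785 Dec  6 23:01 top0.png
-rw-r--r-- 1 agent agent 426363 Dec  6 23:02 top0c.png
```

View pics/cmask.png

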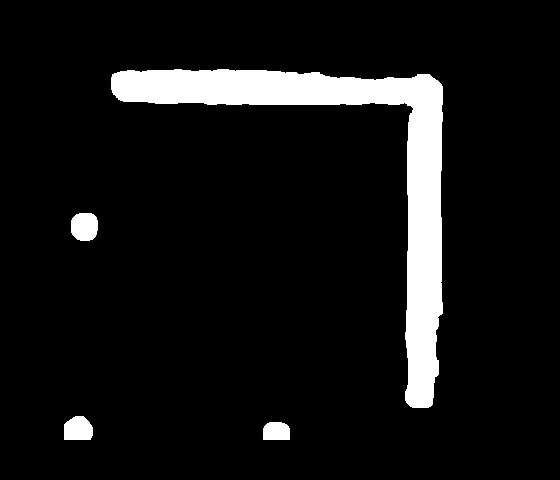

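```bash
cat > edges.py <<'E'
from h import *
def edge_pts(p,horiz,rng,lo,hi,ch=None):
    """for each column(row) in rng, profile lo..hi; return positions of +/- max gradient (subpixel)"""
    g=p.astype(float).mean(2); g=cv2.GaussianBlur(g,(0,0),0.7)
    up=[];dn=[]
    for c in rng:
        f=g[lo:hi,c] if horiz else g[c,lo:hi]
        d=np.diff(f)
        for L,s in((up,1),(dn,-1)):
            i=np.argmax(s*d)
            if 0<i<len(d)-1:
                a,b,e=s*d[i-1],s*d[i],s*d[i+1];o=.5*(a-e)/(a-2*b+e)
            else:o=0
            pos=lo+i+.5+o
            L.append((c,pos) if horiz else (pos,c))
    return np.array(up),np.array(dn)
def fit(w,a,b):
    x,y=w[:,a],w[:,b]
    for _ in range(3):
        f=np.polyfit(x,y,1);r=y-np.polyval(f,x);k=abs(r)<max(2*r.std(),.3);x,y=x[k],y[k]
    return f,r.std()
if __name__=="__main__":
    p=np.load("top0.npz")['p'];print("cam",ray("top",[[0,0]])[0])
    up,dn=edge_pts(p,True,range(268,300),165,177)
    for n,e,z in(("far outer",up,33),("far inner",dn,33)):
        f,s=fit(onz("top",e,z),1,0);print(n,"slope",f[0].round(4),"x at y=67",np.polyval(f,67).round(2),"at y=110",np.polyval(f,110).round(2),s.round(2))
    up,dn=edge_pts(p,False,range(176,208),298,309)
    for n,e,z in(("side inner",up,33),("side outer",dn,33)):
        f,s=fit(onz("top",e,z),0,1);print(n,"slope",f[0].round(4),"y at x=586",np.polyval(f,586).round(2),"at x=545",np.polyval(f,545).round(2),s.round(2))
    for nm,a,b in(("bearer y10",290,301),("bearer y64",268,279)):
        g=edge_pts(p,False,range(178,207),a,b)
        for n,e in zip(("left","right"),g):
            f,s=fit(onz("top",e,16),0,1);print(nm,n,"slope",f[0].round(4),"y at 545",np.polyval(f,545).round(2),s.round(2))
    up,dn=edge_pts(p,True,range(262,300),211,222)
    f,s=fit(onz("top",up,6),1,0);print("plate near",f,np.polyval(f,110),s)
E
python3 edges.py
```

```text
cam [ 419.44183227  117.18765119 1061.12872995]
far outer slope 0.0232 x at y=67 594.72 at y=110 595.72 0.23
far inner slope 0.0226 x at y=67 586.57 at y=110 587.54 0.14
side inner slope -0.0228 y at x=586 67.26 at x=545 68.19 0.11
side outer slope -0.0298 y at x=586 59.1 at x=545 60.33 0.3
bearer y10 left slope -0.0489 y at 545 83.84 0.29
bearer y10 right slope -0.0183 y at 545 73.41 0.08
bearer y64 left slope -0.0402 y at 545 137.92 0.38
bearer y64 right slope -0.0053 y at 545 126.19 0.13
plate near [2.04205180e-02 4.83608867e+02] 485.8551243290958 0.3183148560939611
```

Corner_in comes out at about (586.6, 67.3) with yaw −1.3°. The stops measure 8.1 mm thick against a nominal 8, and the sticks 74–75 × 12.4–13.6 mm, so the measurements are consistent. Next I'll write the planning helper.

```bash
cat > plan.py <<'E'
import sys,json
from h import *
def yaw(R): return np.degrees(np.arctan2(R[1,2],R[0,2]))
def plan(x,y,z,ang,n,w):
    s=bot.state();p=s['tcp_pos'];R=s['orientation'];a=yaw(R)
    da=(ang-a+180)%360-180
    d=(np.array([x,y,z])-p)/n; rows=[]
    for i in range(n):
        t=np.radians(a+da*i/n);tz=np.array([np.cos(t),np.sin(t),0]);ty=np.array([0,0,-1.]);tx=np.cross(ty,tz)
        rows.append([float(round(v,3)) for v in (d@tx/60,d@ty/60,d@tz/60)]+[0,float(round(-da/n/8,3)),0,w])
    print("t",round(s['t'],2),"pos",p.round(1),"yaw",round(a,2),"F",s['contact_force'].round(1),"grip",round(s['grip_width'],1),"dyaw",round(da,1));print(json.dumps(rows))
if __name__=="__main__":
    a=list(map(float,sys.argv[1:]));plan(*a[:4],int(a[4]),a[5])
E
python3 plan.py 406.6 142.1 60 14.8 9 40
```

```text
t 0.1 pos [220.9 475.7 230.2] yaw 65.09 F [ 0.2 -0.7 -0.4] grip 85.3 dyaw -50.3
[[0.572, 0.315, -0.415, 0, 0.698, 0, 40.0], [0.61, 0.315, -0.358, 0, 0.698, 0, 40.0], [0.642, 0.315, -0.297, 0, 0.698, 0, 40.0], [0.668, 0.315, -0.233, 0, 0.698, 0, 40.0], [0.687, 0.315, -0.167, 0, 0.698, 0, 40.0], [0.7, 0.315, -0.099, 0, 0.698, 0, 40.0], [0.706, 0.315, -0.03, 0, 0.698, 0, 40.0], [0.706, 0.315, 0.039, 0, 0.698, 0, 40.0], [0.699, 0.315, 0.107, 0, 0.698, 0, 40.0]]
```

```bash
python3 -m handwheel '[[0.57,0.31,-0.41,0,0.7,0,40],[0.61,0.31,-0.36,0,0.7,0,40],[0.64,0.31,-0.3,0,0.7,0,40],[0.67,0.31,-0.23,0,0.7,0,40],[0.69,0.31,-0.17,0,0.7,0,40],[0.7,0.31,-0.1,0,0.7,0,40],[0.7,0.31,-0.03,0,0.7,0,40],[0.7,0.31,0.04,0,0.7,0,40],[0.7,0.31,0.1,0,0.7,0,40],[0,0,0,0,0,0,40]]'; python3 plan.py 406.6 142.1 5 14.8 2 40
```

```text
t: 1.35
tcp_pos: [404.9, 140.3, 61.7]
orientation: [[0.249, -0.004, 0.969], [-0.969, -0.001, 0.249], [0.0, -1.0, -0.004]]
contact_force: [-0.2, 0.9, 1.1]
grip_width: 40.1
t 1.35 pos [404.9 140.3  61.7] yaw 14.41 F [-0.2  0.9  1.1] grip 40.1 dyaw 0.4
[[-0.011, 0.472, 0.017, 0, -0.024, 0, 40.0], [-0.011, 0.472, 0.017, 0, -0.024, 0, 40.0]]
```

```bash
python3 -m handwheel '[[-0.01,0.48,0.017,0,-0.025,0,40],[-0.01,0.48,0.017,0,-0.025,0,40],[0,0,0,0,0,0,40],[0,0,0,0,0,0,5],[0,0,0,0,0,0,5],[0,0,0,0,0,0,5],[0,0,0,0,0,0,5]]'; python3 -c "
from h import *
p,d=cams.grab_frame('top');crop(p,180,150,320,280,5.5,'pics/t1.png')
p,d=cams.grab_frame('side');crop(p,180,120,400,280,3.6,'pics/s1.png')"
```

```text
t: 2.22
tcp_pos: [408.8, 144.9, 8.1]
orientation: [[0.261, 0.003, 0.965], [-0.965, 0.001, 0.261], [-0.0, -1.0, 0.003]]
contact_force: [-0.4, 0.3, 6.8]
grip_width: 9.9
```

View pics/s1.png

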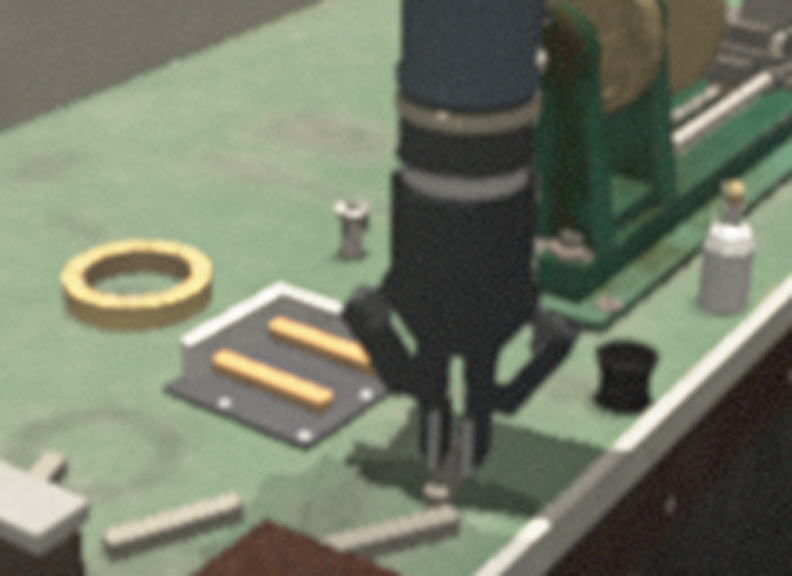

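View pics/t1.png

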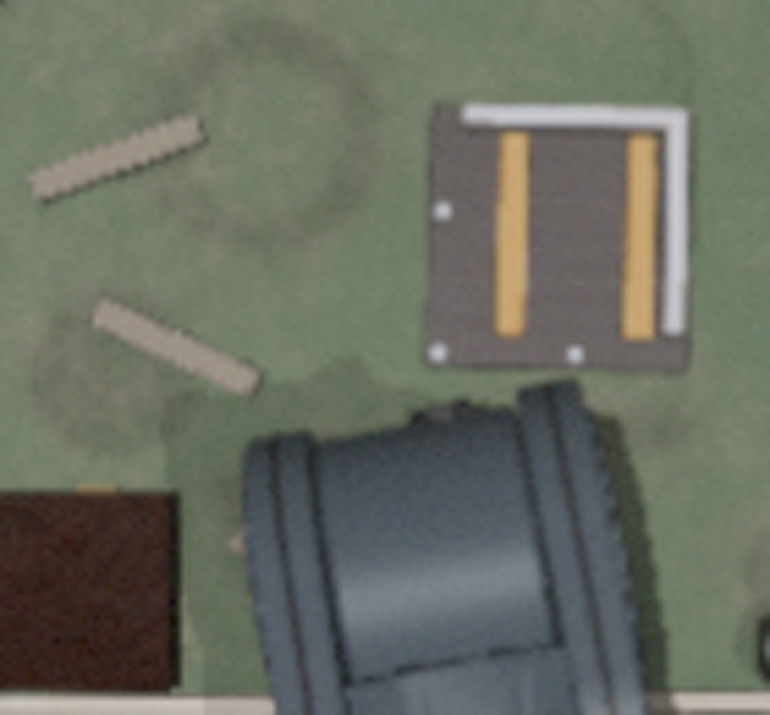

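```bash
python3 -m handwheel '[[0,0,0,0,0,0,5]]';python3 -m handwheel '[[0,0,0,0,0,0,5]]'; python3 -c "
from h import *
for i in range(3):
  cams.grab_frame('top');s=bot.state();print(s['tcp_pos'].round(2),s['contact_force'].round(2),s['grip_width'],s['dq'].round(3))"
```

```text
t: 2.45
tcp_pos: [408.8, 145.0, 8.1]
orientation: [[0.261, 0.003, 0.965], [-0.965, 0.001, 0.261], [-0.0, -1.0, 0.003]]
contact_force: [-1.9, 0.1, 6.9]
grip_width: 9.9
t: 2.58
tcp_pos: [408.8, 145.0, 8.1]
orientation: [[0.26, 0.003, 0.965], [-0.965, 0.001, 0.26], [-0.001, -1.0, 0.003]]
contact_force: [-0.5, 0.2, 5.0]
grip_width: 10.1
[408.81 144.95   8.08] [-0.93 -0.21  6.32] 9.959140176622107 [-0.    -0.     0.001 -0.001 -0.     0.   ]
[408.81 144.95   8.08] [-1.38  0.04  6.06] 10.201296076364455 [-0.001  0.001  0.001  0.    -0.    -0.   ]
[408.82 144.95   8.09] [-1.42  0.96  6.29] 9.925324882400266 [-0.002 -0.    -0.    -0.001 -0.003 -0.001]
```

```bash
python3 -m handwheel '[[0,-0.4,0,0,0,0,5],[0,-0.5,0,0,0,0,5],[0,-0.2,0,0,0,0,5],[0,0,0,0,0,0,5]]'; python3 -c "
from h import *
p,d=cams.grab_frame('side');crop(p,230,150,370,260,5.7,'pics/s2.png')
print(proj('side',[bot.state()['tcp_pos']]))"
```

```text
t: 3.22
tcp_pos: [408.3, 144.5, 73.0]
orientation: [[0.26, 0.002, 0.966], [-0.966, 0.0, 0.26], [0.0, -1.0, 0.002]]
contact_force: [0.1, 0.1, -1.2]
grip_width: 9.8
[[307.62612292 222.16017445]]
```

View pics/s2.png

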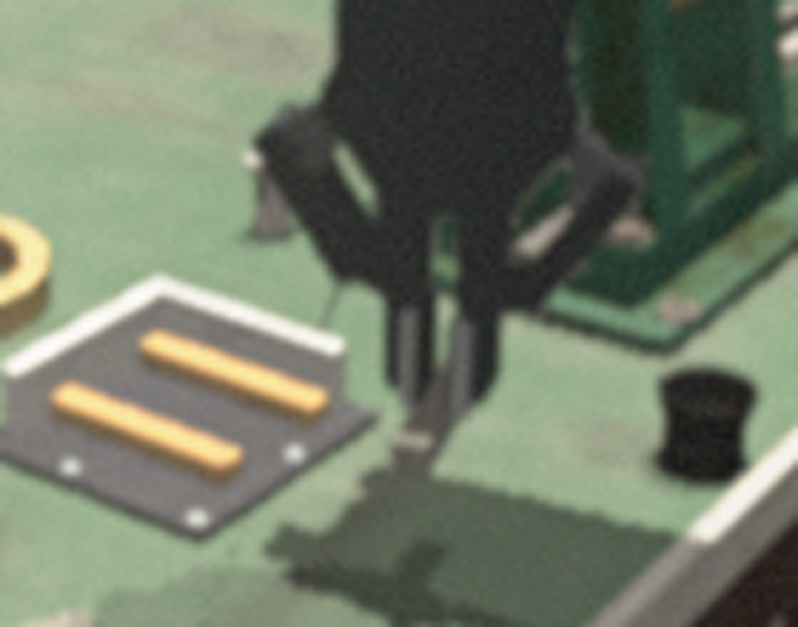

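```bash
python3 -c "
from h import *
for z in (65,77):
  q=proj('side',[[408.3-9.6+sx*6,144.5+36.3+sx*1.5,z] for sx in(-1,1)]);print(z,q.round(1),((q-[230,150])*5.7).round())"
```

```text
65 [[304.3 235.3]
 [298.  234. ]] [[423. 486.]
 [387. 479.]]
77 [[304.4 229.7]
 [298.1 228.5]] [[424. 454.]
 [388. 447.]]
```

```bash
python3 plan.py 547.6 113.7 45 -1.3 4 5
```

```text
t 3.27 pos [407.5 144.4  72. ] yaw 15.08 F [-0.5 -0.4 -0. ] grip 9.9 dyaw -16.4
[[0.275, 0.112, 0.531, 0, 0.512, 0, 5.0], [0.237, 0.112, 0.549, 0, 0.512, 0, 5.0], [0.197, 0.112, 0.564, 0, 0.512, 0, 5.0], [0.156, 0.112, 0.577, 0, 0.512, 0, 5.0]]
```

```bash
python3 -m handwheel '[[0.275,0.11,0.53,0,0.51,0,5],[0.237,0.11,0.55,0,0.51,0,5],[0.2,0.11,0.565,0,0.51,0,5],[0.156,0.11,0.58,0,0.51,0,5],[0,0,0,0,0,0,5],[0,0,0,0,0,0,5]]'; python3 plan.py 547.6 113.7 25 -1.3 2 5
```

```text
t: 4.03
tcp_pos: [546.1, 113.6, 44.3]
orientation: [[-0.021, -0.004, 1.0], [-1.0, -0.0, -0.021], [0.0, -1.0, -0.004]]
contact_force: [-0.5, -0.4, -0.5]
grip_width: 9.6
t 4.03 pos [546.1 113.6  44.3] yaw -1.21 F [-0.5 -0.4 -0.5] grip 9.6 dyaw -0.1
[[-0.001, 0.161, 0.012, 0, 0.006, 0, 5.0], [-0.001, 0.161, 0.012, 0, 0.006, 0, 5.0]]
```

```bash
python3 -m handwheel '[[0,0.15,0.01,0,0,0,5],[0,0.15,0,0,0,0,5],[0,0,0,0,0,0,5],[0,0,0,0,0,0,5]]'; python3 -m handwheel '[[0,0.02,0,0,0,0,5],[0,0,0,0,0,0,5]]'
```

```text
t: 4.53
tcp_pos: [548.3, 113.7, 27.9]
orientation: [[-0.021, -0.0, 1.0], [-1.0, -0.0, -0.021], [0.0, -1.0, -0.0]]
contact_force: [-0.3, 0.5, -0.7]
grip_width: 9.9
t: 4.78
tcp_pos: [548.7, 113.6, 26.9]
orientation: [[-0.021, 0.0, 1.0], [-1.0, 0.0, -0.021], [-0.0, -1.0, 0.0]]
contact_force: [-0.5, -0.9, 0.2]
grip_width: 9.8
```

```bash
python3 -m handwheel '[[0,0.02,0,0,0,0,5],[0,0,0,0,0,0,5]]'; python3 -m handwheel '[[0,0.017,0,0,0,0,5],[0,0,0,0,0,0,5]]';  python3 -m handwheel '[[0,0.017,0,0,0,0,5],[0,0,0,0,0,0,5]]'
```

```text
t: 5.03
tcp_pos: [548.4, 113.7, 25.4]
orientation: [[-0.021, -0.0, 1.0], [-1.0, -0.0, -0.021], [0.0, -1.0, -0.0]]
contact_force: [0.4, 0.1, -0.7]
grip_width: 9.8
t: 5.28
tcp_pos: [548.4, 113.6, 24.4]
orientation: [[-0.022, -0.0, 1.0], [-1.0, -0.0, -0.022], [0.0, -1.0, -0.0]]
contact_force: [-0.1, -0.4, -0.5]
grip_width: 9.7
t: 5.52
tcp_pos: [548.6, 113.6, 24.1]
orientation: [[-0.022, 0.0, 1.0], [-1.0, -0.0, -0.022], [0.0, -1.0, 0.0]]
contact_force: [-1.3, -0.4, 3.5]
grip_width: 9.6
```

```bash
python3 -m handwheel '[[0,0,0,0,0,0,28],[0,0,0,0,0,0,28],[0,-0.3,0,0,0,0,40],[0,-0.8,0,0,0,0,40],[0,-0.8,-0.3,0,0,0,40],[0,-0.3,-1,0,0,0,40],[0,-0.3,-1,0,0,0,40]]'; python3 -c "
from h import *
p,d=cams.grab_frame('top');np.savez('top1.npz',p=p,d=d);crop(p,180,150,320,280,5.5,'pics/t2.png')"
```

```text
t: 6.4
tcp_pos: [410.4, 116.7, 176.1]
orientation: [[-0.022, 0.003, 1.0], [-1.0, 0.001, -0.022], [-0.001, -1.0, 0.003]]
contact_force: [-0.1, 0.2, 0.7]
grip_width: 40.4
```

View pics/t2.png

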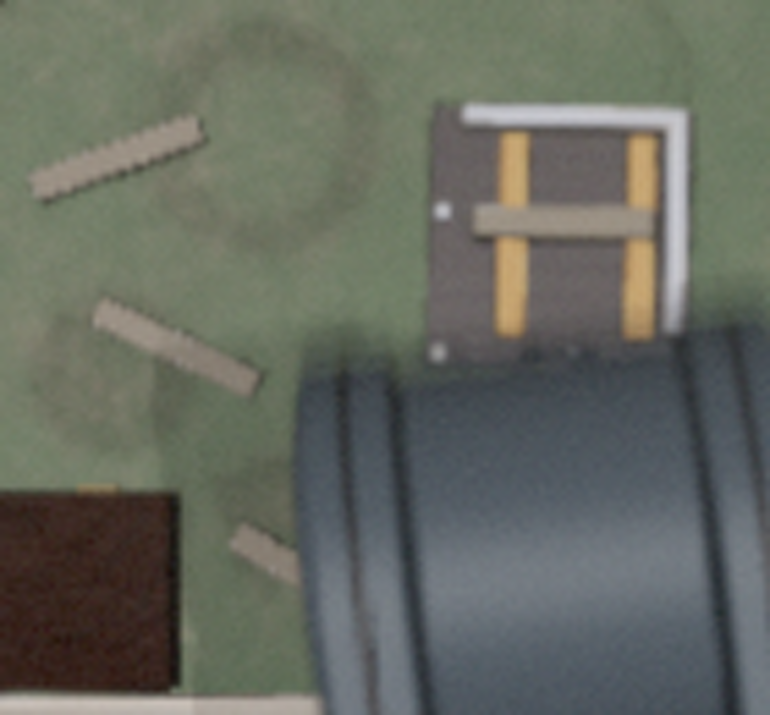

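```bash
cat > st.py <<'E'
from edges import *
O=np.array([586.6,67.3]);th=-0.0226;ex=np.array([np.cos(th),np.sin(th)]);ey=np.array([-np.sin(th),np.cos(th)])
def toC(w): w=np.atleast_2d(w)[:,:2]-O;return np.c_[w@ex,w@ey]
def toW(c): c=np.atleast_2d(c);return O+c[:,:1]*ex+c[:,1:]*ey
E
python3 - <<'E'
from st import *
p=np.load('top1.npz')['p']
up,dn=edge_pts(p,True,range(278,292),183,198)
for n,e in(("far edge",up),("near edge",dn)):
    c=toC(onz("top",e,28));f,s=fit(c,1,0);print(n,f[0].round(4),np.polyval(f,40).round(2),s.round(2))
up,dn=edge_pts(p,False,range(188,192),262,272)
print("left end",toC(onz("top",up,28)).round(1))
E
```

```text
far edge -0.0261 -33.03 0.13
near edge -0.0048 -45.42 0.04
left end [[-36.1  79.6]
 [-38.4  79.6]
 [-40.7  79.7]
 [-43.   79.6]]
```

```bash
python3 - <<'E'
from st import *
from plan import plan
w=toW([[-39.2,101]])[0];print(w);plan(*w,60,-1.3,4,0)
w=toW([[-39.2,89.5]])[0];print(w)
E
```

```text
[549.69241616 169.1600523 ]
t 6.45 pos [402.8 117.  178.1] yaw -1.14 F [-8.4  0.4 -0.2] grip 39.9 dyaw -0.2
[[-0.229, 0.492, 0.608, 0, 0.005, 0, 0], [-0.23, 0.492, 0.608, 0, 0.005, 0, 0], [-0.23, 0.492, 0.607, 0, 0.005, 0, 0], [-0.231, 0.492, 0.607, 0, 0.005, 0, 0]]
[549.43253829 157.66298905]
```

```bash
python3 -m handwheel '[[-0.23,0.3,0.61,0,0,0,0],[-0.23,0.4,0.61,0,0,0,0],[-0.23,0.55,0.61,0,0,0,0],[-0.23,0.5,0.61,0,0,0,0],[0,0.2,0,0,0,0,0],[0,0,0,0,0,0,0]]'; python3 -c "
from st import *
from plan import plan
w=toW([[-39.2,101]])[0];plan(*w,19.5,-1.3,3,0)"
```

```text
t: 7.2
tcp_pos: [557.1, 168.4, 55.7]
orientation: [[-0.021, -0.003, 1.0], [-1.0, -0.001, -0.021], [0.001, -1.0, -0.003]]
contact_force: [-0.2, 0.4, 0.9]
grip_width: -0.3
t 7.2 pos [557.1 168.4  55.7] yaw -1.23 F [-0.2  0.4  0.9] grip -0.3 dyaw -0.1
[[-0.004, 0.201, -0.041, 0, 0.003, 0, 0], [-0.003, 0.201, -0.041, 0, 0.003, 0, 0], [-0.003, 0.201, -0.041, 0, 0.003, 0, 0]]
```

```bash
python3 -m handwheel '[[0,0.2,-0.06,0,0,0,0],[0,0.2,-0.06,0,0,0,0],[0,0.2,0,0,0,0,0],[0,0,0,0,0,0,0],[0,0,0,0,0,0,0]]'; python3 -c "
from st import *
from plan import plan
print(toC(bot.state()['tcp_pos'][None]))
w=toW([[-39.2,89.5]])[0];plan(*w,19.5,-1.3,4,0)"
```

```text
t: 7.82
tcp_pos: [551.2, 168.8, 20.5]
orientation: [[-0.022, 0.0, 1.0], [-1.0, 0.0, -0.022], [-0.0, -1.0, 0.0]]
contact_force: [0.1, 0.0, 0.6]
grip_width: -0.0
[[-37.66989789 100.67146875]]
t 7.83 pos [551.2 168.8  20.5] yaw -1.23 F [0.1 0.  0.6] grip -0.0 dyaw -0.1
[[0.047, 0.004, -0.006, 0, 0.002, 0, 0], [0.047, 0.004, -0.006, 0, 0.002, 0, 0], [0.047, 0.004, -0.006, 0, 0.002, 0, 0], [0.047, 0.004, -0.006, 0, 0.002, 0, 0]]
```

```bash
python3 -m handwheel '[[0.04,0,-0.02,0,0,0,0],[0.05,0,-0.01,0,0,0,0],[0.05,0,0,0,0,0,0],[0.05,0,0,0,0,0,0],[0,0,0,0,0,0,0],[0,0,0,0,0,0,0]]'; python3 -c "
from st import *
print(toC(bot.state()['tcp_pos'][None]))
p,d=cams.grab_frame('top');np.savez('top2.npz',p=p,d=d);crop(p,240,150,320,220,9,'pics/t3.png')
p,d=cams.grab_frame('side');crop(p,230,150,370,260,5.7,'pics/s3.png')"
```

```text
t: 8.57
tcp_pos: [549.1, 157.4, 20.3]
orientation: [[-0.022, -0.0, 1.0], [-1.0, -0.0, -0.022], [0.0, -1.0, -0.0]]
contact_force: [-0.5, 0.1, 0.5]
grip_width: -0.1
[[-39.52767513  89.20023631]]
```

View pics/t3.png

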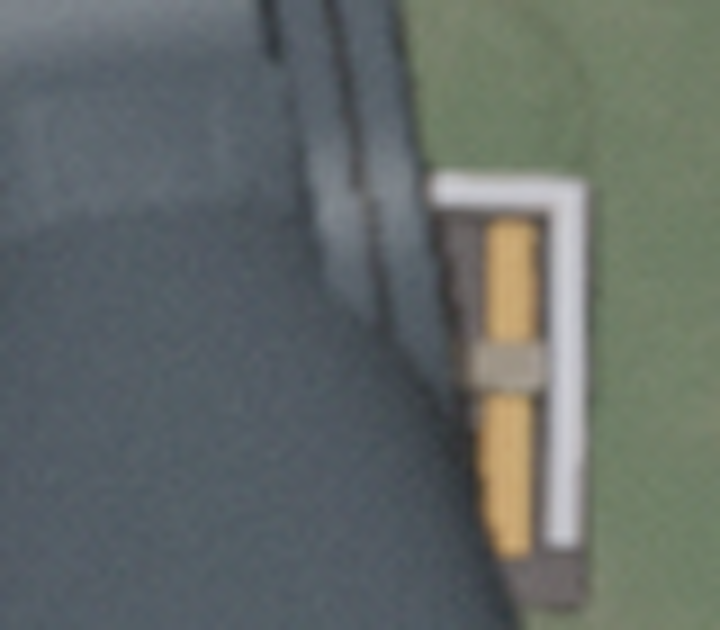

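View pics/s3.png

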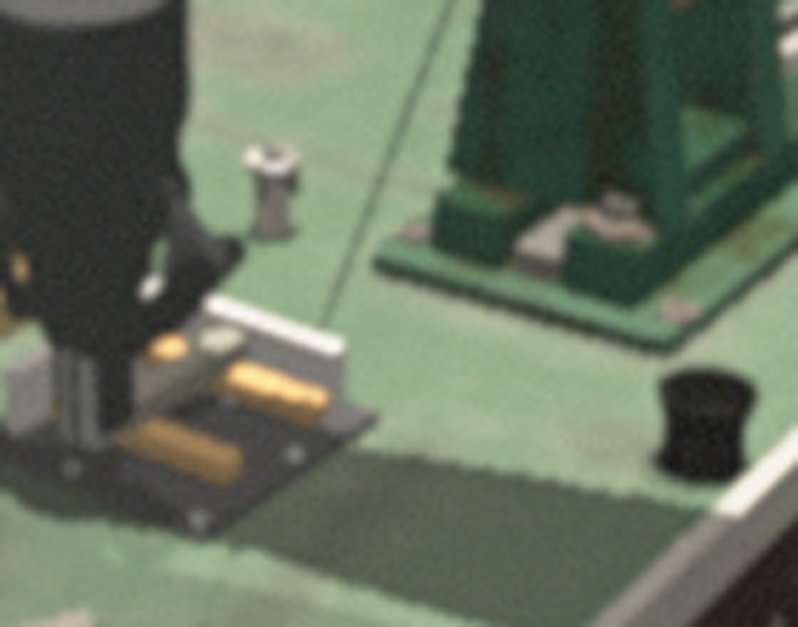

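```bash
python3 - <<'E'
from st import *
for f in('top1.npz','top2.npz'):
    p=np.load(f)['p']
    print(p[190,292:308].mean(1).round(0), p[184,292:308].mean(1).round(0))
    print(p[190,294:304].tolist())
print(proj("top",[[*toW([[-39,y]])[0],28] for y in (0,2,4,6)]).round(2), proj("top",[[*toW([[-39,0]])[0],z] for z in (16,33)]).round(2))
E
```

```text
[144. 144. 144. 144. 146. 140. 120.  80.  93. 158. 195. 197. 172. 110.
 101. 110.] [ 99. 101. 128. 155. 159. 158. 145. 110.  99. 156. 195. 197. 167.  99.
  98. 108.]
[[155, 146, 132], [155, 145, 133], [156, 148, 134], [151, 142, 128], [130, 120, 111], [86, 81, 73], [96, 93, 91], [156, 156, 162], [192, 194, 200], [194, 195, 202]]
[118. 147. 148. 148. 146. 146. 147. 152. 143. 165. 199. 200. 176. 113.
 104. 110.] [100. 101. 134. 159. 161. 162. 147. 113.  99. 161. 201. 200. 171.  99.
 104. 113.]
[[159, 149, 135], [158, 149, 136], [157, 147, 134], [156, 149, 134], [157, 147, 137], [160, 152, 145], [148, 143, 138], [163, 164, 167], [196, 198, 204], [198, 197, 204]]
[[300.69 189.75]
 [299.81 189.74]
 [298.94 189.73]
 [298.06 189.71]] [[300.45 190.39]
 [300.79 189.48]]
```

```bash
python3 -m handwheel '[[-0.1,0,0,0,0,0,0],[-0.2,-0.1,0,0,0,0,0],[0,-0.6,0,0,0,0,10],[0,-0.3,0,0,-1,0,35],[0,0,0,0,-1,0,35],[0,0,0,0,-1,0,35],[0,0,0,0,-1,0,35],[0,0,0,0,-1,0,35],[0,0,0,0,-1,0,35],[0,0,0,0,-1,0,35]]';python3 -m handwheel '[[0,0,0,0,-1,0,35],[0,0,0,0,-1,0,35],[0,0,0,0,-1,0,35],[0,0,0,0,-1,0,35],[0,0,0,0,0,0,35],[0,0,0,0,0,0,35]]'; python3 -c "
from st import *
from plan import plan
w=toW([[-70,38]])[0];plan(*w,60,88.7,2,35)"
```

```text
t: 9.93
tcp_pos: [549.7, 176.5, 80.9]
orientation: [[0.82, 0.001, 0.572], [-0.572, 0.0, 0.82], [0.0, -1.0, 0.001]]
contact_force: [0.2, -0.0, -0.4]
grip_width: 35.0
t: 10.68
tcp_pos: [549.6, 176.0, 80.6]
orientation: [[0.998, 0.0, 0.058], [-0.058, 0.0, 0.998], [0.0, -1.0, 0.0]]
contact_force: [-0.4, 0.6, -0.1]
grip_width: 34.9
t 10.68 pos [549.6 176.   80.6] yaw 86.69 F [-0.4  0.6 -0.1] grip 34.9 dyaw 2.0
[[-0.234, 0.172, -0.59, 0, -0.126, 0, 35], [-0.244, 0.172, -0.586, 0, -0.126, 0, 35]]
```

```bash
python3 -m handwheel '[[-0.235,0.17,-0.59,0,-0.126,0,35],[-0.245,0.17,-0.585,0,-0.126,0,35],[0,0.3,0,0,0,0,35],[0,0.3,0,0,0,0,35],[0,0,0,0,0,0,35],[0,0,0,0,0,0,35]]'; python3 -c "
from st import *
from plan import plan
print(toC(bot.state()['tcp_pos'][None]))
w=toW([[-40,38]])[0];plan(*w,19,88.7,5,35)"
```

```text
t: 11.42
tcp_pos: [517.7, 107.1, 24.0]
orientation: [[1.0, 0.0, 0.02], [-0.02, 0.0, 1.0], [0.0, -1.0, 0.0]]
contact_force: [-0.3, 0.5, 0.3]
grip_width: 35.3
[[-69.75209785  38.23121491]]
t 11.43 pos [517.7 107.1  24. ] yaw 88.83 F [-0.3  0.5  0.3] grip 35.3 dyaw -0.1
[[0.099, 0.017, -0.001, 0, 0.003, 0, 35], [0.099, 0.017, -0.001, 0, 0.003, 0, 35], [0.099, 0.017, -0.001, 0, 0.003, 0, 35], [0.099, 0.017, -0.001, 0, 0.003, 0, 35], [0.099, 0.017, -0.001, 0, 0.003, 0, 35]]
```

```bash
python3 -m handwheel '[[0,0.1,0,0,0,0,35],[0.1,0,0,0,0,0,35],[0.1,0,0,0,0,0,35],[0.1,0,0,0,0,0,35],[0.1,0,0,0,0,0,35],[0.1,0,0,0,0,0,35],[0.08,0,0,0,0,0,35],[0.06,0,0,0,0,0,35],[0,0,0,0,0,0,35],[0,0,0,0,0,0,35]]'; python3 -c "
from st import *
print(toC(bot.state()['tcp_pos'][None]))
p,d=cams.grab_frame('side');crop(p,210,150,330,260,6,'pics/s4.png')"
```

```text
t: 12.68
tcp_pos: [555.7, 105.6, 17.9]
orientation: [[1.0, -0.0, 0.021], [-0.021, -0.0, 1.0], [-0.0, -1.0, -0.0]]
contact_force: [-0.1, 0.4, 0.4]
grip_width: 35.3
[[-31.75335855  37.56733415]]
```

View pics/s4.png

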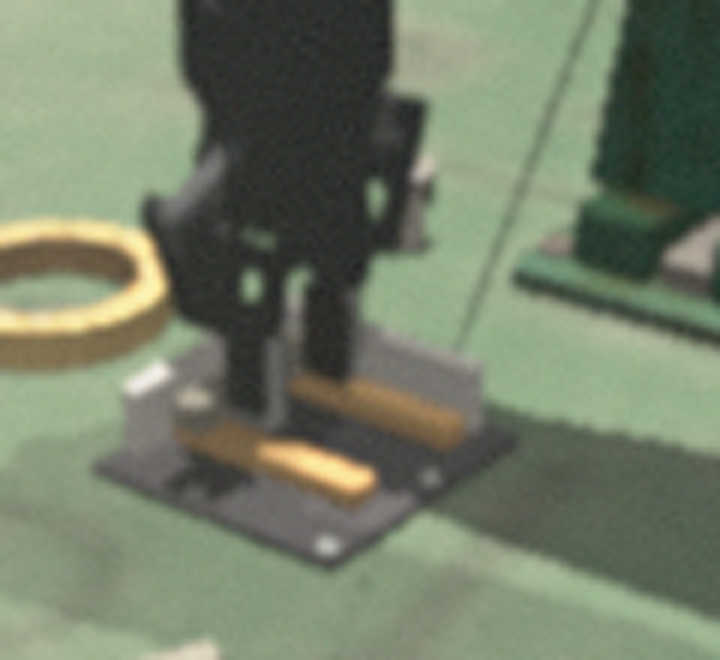

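```bash
python3 -m handwheel '[[0.03,0,0,0,0,0,35],[0.03,0,0,0,0,0,35],[0.015,0,0,0,0,0,35],[0,0,0,0,0,0,35],[0,0,0,0,0,0,35]]'; python3 -m handwheel '[[-0.1,0,0,0,0,0,35],[-0.4,-0.2,0,0,0,0,35],[-0.8,-0.4,0,0,0,0,35],[-0.8,-0.4,0,0,0,0,35],[-0.4,-0.2,0,0,0,0,35],[0,0,0,0,0,0,35]]'; python3 -c "
from st import *
p,d=cams.grab_frame('top');np.savez('top3.npz',p=p,d=d);crop(p,180,150,320,280,5.5,'pics/t4.png')
up,dn=edge_pts(p,True,range(278,292),169,186)
for n,e in(('far edge',up),('near edge',dn)):
    c=toC(onz('top',e,28));f,s=fit(c,1,0);print(n,f[0].round(4),np.polyval(f,40).round(2),s.round(2))
print(p[170:185,285].mean(1).round())
print(p[178:182,292:306].mean(2).round())
"
```

```text
t: 13.35
tcp_pos: [560.4, 105.5, 18.0]
orientation: [[1.0, 0.0, 0.021], [-0.021, -0.0, 1.0], [0.0, -1.0, 0.0]]
contact_force: [-0.3, -0.1, -0.1]
grip_width: 34.8
t: 14.1
tcp_pos: [409.8, 108.9, 91.2]
orientation: [[1.0, 0.003, 0.021], [-0.021, 0.0, 1.0], [0.003, -1.0, 0.0]]
contact_force: [0.8, -0.7, 0.3]
grip_width: 35.1
far edge -0.0149 7.22 0.0
near edge -0.0078 0.85 0.04
[195. 195. 160.  97.  87. 124. 143. 144. 146. 149. 119.  94.  99. 102.
 102.]
[[143. 144. 142. 145. 143. 146. 144. 143. 131. 160. 194. 197. 169. 103.]
 [143. 142. 144. 143. 143. 144. 145. 145. 130. 159. 194. 195. 168. 105.]
 [112. 113. 118. 121. 123. 119. 120. 116. 114. 158. 196. 196. 170. 108.]
 [ 91.  90. 113. 133. 133. 135. 124. 102.  95. 158. 194. 196. 170. 100.]]
```

View pics/t4.png

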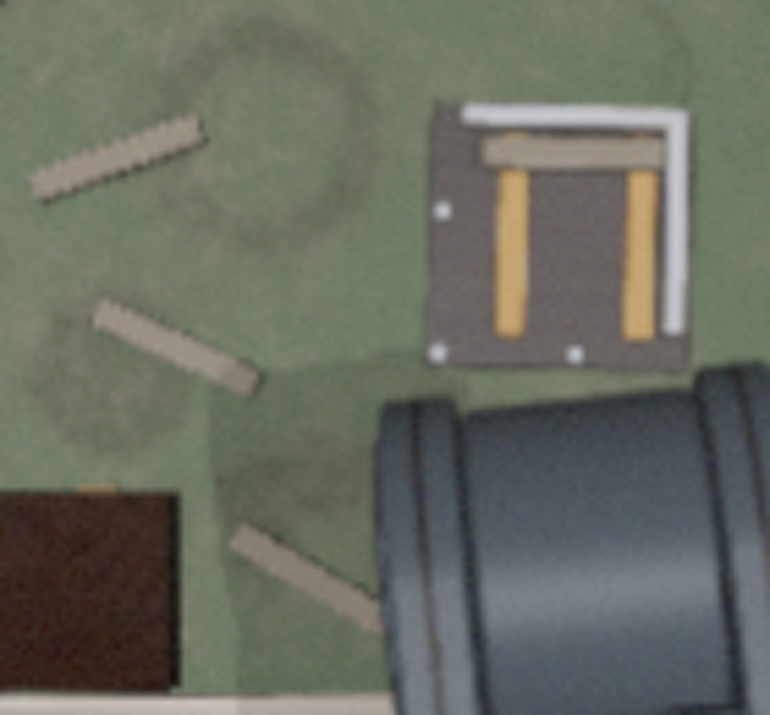

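```bash
python3 -c "
from st import *
p=np.load('top3.npz')['p']
up,dn=edge_pts(p,True,range(276,297),174,186)
c=toC(onz('top',dn,28));f,s=fit(c,1,0);print('near',f.round(4),np.polyval(f,38),s)
up,dn=edge_pts(p,True,range(276,297),173,179)
c=toC(onz('top',up,28));f,s=fit(c,1,0);print('far',f.round(4),np.polyval(f,38),s)
up,dn=edge_pts(p,True,range(268,300),168,176)
c=toC(onz('top',dn,33));f,s=fit(c,1,0);print('stop',f.round(4),np.polyval(f,38),s)
up,dn=edge_pts(p,False,range(176,179),262,273)
print('left',toC(onz('top',up,28)))
up,dn=edge_pts(p,False,range(183,208),298,309)
c=toC(onz('top',up,33));f,s=fit(c,0,1);print('side',f.round(4),np.polyval(f,-38),s)
"
```

```text
near [ -0.0367 -15.432 ] -16.825152651883815 0.1505807597519416
far [-1.3000e-03 -5.1679e+00] -5.217462746881616 0.0906151182055547
stop [-0.0015  0.0499] -0.005630760658945119 0.09620960629913515
left [[ -8.37432651  76.21143144]
 [-10.68950649  76.25695302]
 [-13.00209027  76.19729467]]
side [-0.0044 -0.2921] -0.12481354765632746 0.07758594870913756
```

```bash
python3 -c "
from st import *
from plan import plan
w=toW([[-36,41]])[0];print(w);plan(*w,45,88.7,3,35)"
```

```text
[551.53571441 109.10306061]
t 14.15 pos [410.6 108.8  90.5] yaw 88.81 F [ 0.1 -0.5  0.1] grip 35.2 dyaw -0.1
[[0.783, 0.253, 0.018, 0, 0.004, 0, 35], [0.783, 0.253, 0.018, 0, 0.004, 0, 35], [0.783, 0.253, 0.019, 0, 0.004, 0, 35]]
```

```bash
python3 -m handwheel '[[0.78,0.25,0.02,0,0,0,35],[0.78,0.25,0.02,0,0,0,35],[0.76,0.25,0.02,0,0,0,35],[0,0.3,0,0,0,0,35],[0,0.15,0,0,0,0,35],[0,0,0,0,0,0,35],[0,0,0,0,0,0,35]]'; python3 -c "
from st import *
from plan import plan
print(toC(bot.state()['tcp_pos'][None]))
w=toW([[-24.5,41]])[0];plan(*w,18,88.7,5,35)"
```

```text
t: 15.02
tcp_pos: [549.0, 109.4, 18.5]
orientation: [[1.0, 0.0, 0.021], [-0.021, 0.0, 1.0], [0.0, -1.0, 0.0]]
contact_force: [-0.4, 0.1, 1.0]
grip_width: 35.0
[[-38.52437146  41.26247941]]
t 15.03 pos [549.  109.4  18.5] yaw 88.8 F [-0.4  0.1  1. ] grip 35.0 dyaw -0.1
[[0.047, 0.002, -0.001, 0, 0.002, 0, 35], [0.047, 0.002, -0.001, 0, 0.002, 0, 35], [0.047, 0.002, -0.001, 0, 0.002, 0, 35], [0.047, 0.002, -0.001, 0, 0.002, 0, 35], [0.047, 0.002, -0.001, 0, 0.002, 0, 35]]
```

```bash
python3 -m handwheel '[[0.06,0,0,0,0,0,35],[0.06,0,0,0,0,0,35],[0.05,0,0,0,0,0,35],[0.04,0,0,0,0,0,35],[0.02,0,0,0,0,0,35],[0,0,0,0,0,0,35],[0,0,0,0,0,0,35]]'; python3 -c "
from st import *
print(toC(bot.state()['tcp_pos'][None]))"; python3 -m handwheel '[[0.01,0,0,0,0,0,35],[0.01,0,0,0,0,0,35],[0,0,0,0,0,0,35]]'; python3 -c "
from st import *
print(toC(bot.state()['tcp_pos'][None]))"
```

```text
t: 15.9
tcp_pos: [563.4, 109.0, 17.9]
orientation: [[1.0, -0.0, 0.021], [-0.021, -0.0, 1.0], [-0.0, -1.0, -0.0]]
contact_force: [-0.3, 0.2, 0.9]
grip_width: 34.8
[[-24.1791456  41.1619774]]
t: 16.27
tcp_pos: [564.5, 109.0, 17.9]
orientation: [[1.0, -0.0, 0.021], [-0.021, 0.0, 1.0], [-0.0, -1.0, 0.0]]
contact_force: [0.7, -0.2, -0.4]
grip_width: 35.2
[[-22.99699335  41.18798435]]
```

```bash
python3 -m handwheel '[[0.01,0,0,0,0,0,35],[0,0,0,0,0,0,35],[-0.1,0,0,0,0,0,35],[-0.3,-0.3,0,0,0,0,40],[-0.2,-0.7,0,0,-1,0,40],[0,-0.1,0,0,-1,0,40],[0,0,0,0,-1,0,40],[0,0,0,0,-1,0,40],[0,0,0,0,-1,0,40]]'; python3 plan.py 497.8 276 60 153.2 5 40
```

```text
t: 17.4
tcp_pos: [529.2, 109.7, 84.2]
orientation: [[0.777, 0.001, -0.63], [0.63, -0.0, 0.777], [0.001, -1.0, -0.001]]
contact_force: [-0.6, 0.4, 0.1]
grip_width: 40.1
t 17.4 pos [529.2 109.7  84.2] yaw 129.05 F [-0.6  0.4  0.1] grip 40.1 dyaw 24.2
[[0.268, 0.081, 0.496, 0, -0.604, 0, 40.0], [0.309, 0.081, 0.472, 0, -0.604, 0, 40.0], [0.347, 0.081, 0.444, 0, -0.604, 0, 40.0], [0.384, 0.081, 0.414, 0, -0.604, 0, 40.0], [0.417, 0.081, 0.38, 0, -0.604, 0, 40.0]]
```

```bash
python3 -m handwheel '[[0.268,0.08,0.496,0,-0.6,0,40],[0.31,0.08,0.47,0,-0.6,0,40],[0.347,0.08,0.444,0,-0.6,0,40],[0.384,0.08,0.414,0,-0.6,0,40],[0.417,0.08,0.38,0,-0.6,0,40],[0,0,0,0,0,0,40],[0,0,0,0,0,0,40]]'; python3 plan.py 497.8 276 5 153.2 2 40;  python3 -c "
from st import *
p,d=cams.grab_frame('top');np.savez('top4.npz',p=p,d=d);crop(p,180,150,320,280,5.5,'pics/t5.png')
up,dn=edge_pts(p,True,range(276,297),174,186)
c=toC(onz('top',dn,28));f,s=fit(c,1,0);print('near',f.round(4),np.polyval(f,38),s)
up,dn=edge_pts(p,True,range(268,300),168,176)
c=toC(onz('top',dn,33));f,s=fit(c,1,0);print('stop',f.round(4),np.polyval(f,38),s)
up,dn=edge_pts(p,False,range(174,177),262,273)
print('left',toC(onz('top',up,28)))
up,dn=edge_pts(p,False,range(183,208),298,309)
c=toC(onz('top',up,33));f,s=fit(c,0,1);print('side',f.round(4),np.polyval(f,-38),s)
print(p[168:183,285].mean(1).round())
"
```

```text
t: 18.27
tcp_pos: [498.9, 275.8, 60.1]
orientation: [[0.458, 0.0, -0.889], [0.889, -0.001, 0.458], [-0.0, -1.0, -0.001]]
contact_force: [0.3, -0.3, -0.4]
grip_width: 39.6
t 18.27 pos [498.9 275.8  60.1] yaw 152.77 F [ 0.3 -0.3 -0.4] grip 39.6 dyaw 0.4
[[-0.003, 0.459, 0.009, 0, -0.027, 0, 40.0], [-0.003, 0.459, 0.009, 0, -0.027, 0, 40.0]]
near [ -0.0173 -11.9491] -12.60526876345313 0.13514926057124094
stop [-0.0031  0.7876] 0.6691691726961955 0.2660861985176582
left [[-3.74129361 76.17379987]
 [-6.06059068 76.35075043]
 [-8.3775043  76.43898836]]
side [-0.0037 -0.2572] -0.11628917376022546 0.10148808765450351
[125. 172. 199. 199. 164. 134. 146. 145. 146. 146. 114.  68.  85. 104.
 105.]
```

View pics/t5.png

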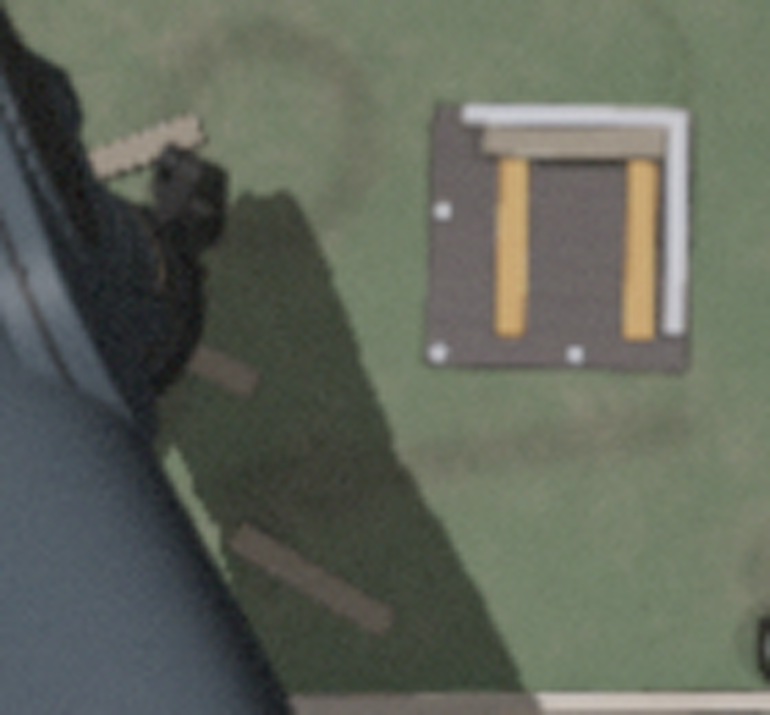

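Stick A now lies along the far stop. Its gap there is about 0.6 mm and its end gap about 1.3 mm, and the corner hasn't moved. Next I'll pick stick C.

```bash
python3 -m handwheel '[[0,0.45,0.01,0,-0.03,0,40],[0,0.44,0.01,0,-0.02,0,40],[0,0,0,0,0,0,40],[0,0,0,0,0,0,5],[0,0,0,0,0,0,5],[0,0,0,0,0,0,5],[0,0,0,0,0,0,5]]'; python3 -m handwheel '[[0,-0.4,0,0,0,0,5],[0,-0.5,0,0,0,0,5],[0,-0.1,0,0,0,0,5],[0,0,0,0,0,0,5]]'
```

```text
t: 19.2
tcp_pos: [499.3, 277.0, 8.5]
orientation: [[0.451, 0.003, -0.892], [0.892, 0.001, 0.451], [0.002, -1.0, -0.003]]
contact_force: [0.1, -1.2, 5.4]
grip_width: 9.6
t: 19.7
tcp_pos: [497.8, 276.8, 66.4]
orientation: [[0.451, 0.0, -0.893], [0.893, 0.0, 0.451], [0.0, -1.0, -0.0]]
contact_force: [-0.7, 0.1, 0.1]
grip_width: 9.6
```

```bash
python3 -c "
from st import *
from plan import plan
w=toW([[-69,41.9]])[0];print(w);plan(*w,50,178.7,5,5)"
```

```text
[518.56447986 110.74856729]
t 19.7 pos [497.8 276.8  66.4] yaw 153.19 F [-0.7  0.1  0.1] grip 9.6 dyaw 25.5
[[-0.463, 0.055, -0.311, 0, -0.638, 0, 5], [-0.489, 0.055, -0.269, 0, -0.638, 0, 5], [-0.511, 0.055, -0.224, 0, -0.638, 0, 5], [-0.529, 0.055, -0.178, 0, -0.638, 0, 5], [-0.542, 0.055, -0.13, 0, -0.638, 0, 5]]
```

```bash
python3 -m handwheel '[[-0.463,0.03,-0.31,0,-0.638,0,5],[-0.49,0.05,-0.27,0,-0.638,0,5],[-0.51,0.05,-0.224,0,-0.638,0,5],[-0.53,0.05,-0.178,0,-0.638,0,5],[-0.54,0.05,-0.13,0,-0.638,0,5],[0,0,0,0,0,0,5],[0,0,0,0,0,0,5],[0,0,0,0,0,0,5]]'; python3 -c "
from st import *
from plan import plan
w=toW([[-69,41.9]])[0];plan(*w,27.5,178.7,2,5)"
```

```text
t: 20.7
tcp_pos: [518.0, 111.5, 52.3]
orientation: [[0.022, -0.001, -1.0], [1.0, 0.0, 0.022], [0.0, -1.0, 0.001]]
contact_force: [0.1, -0.1, -0.1]
grip_width: 9.6
t 20.7 pos [518.  111.5  52.3] yaw 178.76 F [ 0.1 -0.1 -0.1] grip 9.6 dyaw -0.1
[[-0.007, 0.206, -0.005, 0, 0.004, 0, 5], [-0.007, 0.206, -0.005, 0, 0.004, 0, 5]]
```

```bash
python3 -m handwheel '[[-0.006,0.2,0,0,0,0,5],[-0.006,0.2,0,0,0,0,5],[0,0,0,0,0,0,5],[0,0,0,0,0,0,5]]'; python3 -m handwheel '[[0,0.025,0,0,0,0,5],[0,0,0,0,0,0,5]]'; python3 -m handwheel '[[0,0.018,0,0,0,0,5],[0,0,0,0,0,0,5]]'
```

```text
t: 21.2
tcp_pos: [518.2, 110.0, 28.5]
orientation: [[0.023, -0.001, -1.0], [1.0, -0.0, 0.023], [-0.0, -1.0, 0.001]]
contact_force: [-0.5, 0.0, -0.5]
grip_width: 9.8
t: 21.45
tcp_pos: [518.6, 109.9, 27.5]
orientation: [[0.023, 0.001, -1.0], [1.0, 0.0, 0.023], [0.0, -1.0, -0.001]]
contact_force: [0.5, 0.2, -0.4]
grip_width: 10.1
t: 21.7
tcp_pos: [518.4, 109.9, 26.2]
orientation: [[0.023, -0.0, -1.0], [1.0, -0.0, 0.023], [-0.0, -1.0, 0.0]]
contact_force: [0.5, 0.8, -0.3]
grip_width: 10.1
```

```bash
python3 -m handwheel '[[0.012,0.018,0,0,0,0,5],[0,0,0,0,0,0,5]]'; python3 -m handwheel '[[0,0.016,0,0,0,0,5],[0,0,0,0,0,0,5]]'
```

```text
t: 21.95
tcp_pos: [518.3, 110.7, 25.0]
orientation: [[0.023, -0.0, -1.0], [1.0, -0.0, 0.023], [-0.0, -1.0, 0.0]]
contact_force: [-0.2, 1.1, -1.1]
grip_width: 9.8
t: 22.2
tcp_pos: [518.5, 110.7, 24.5]
orientation: [[0.023, 0.0, -1.0], [1.0, 0.0, 0.023], [0.0, -1.0, -0.0]]
contact_force: [-0.2, -0.9, 1.3]
grip_width: 9.9
```

```bash
python3 -m handwheel '[[0,0,0,0,0,0,28],[0,0,0,0,0,0,28],[0,-0.3,0,0,0,0,40],[0,-0.6,0,0,0,0,40],[0,-0.1,0,0,0.9,0,40]]'; python3 plan.py 401 218.2 60 149.6 4 40
```

```text
t: 22.82
tcp_pos: [521.2, 110.9, 89.0]
orientation: [[0.151, 0.007, -0.988], [0.989, 0.001, 0.151], [0.002, -1.0, -0.007]]
contact_force: [0.9, 0.7, 0.4]
grip_width: 39.8
t 22.82 pos [521.2 110.9  89. ] yaw 171.31 F [0.9 0.7 0.4] grip 39.8 dyaw -21.7
[[0.366, 0.121, 0.563, 0, 0.678, 0, 40.0], [0.311, 0.121, 0.595, 0, 0.678, 0, 40.0], [0.254, 0.121, 0.622, 0, 0.678, 0, 40.0], [0.194, 0.121, 0.643, 0, 0.678, 0, 40.0]]
```

```bash
python3 -m handwheel '[[0.366,0.12,0.56,0,0.68,0,40],[0.31,0.12,0.595,0,0.68,0,40],[0.254,0.12,0.62,0,0.68,0,40],[0.194,0.12,0.64,0,0.67,0,40],[0,0,0,0,0,0,40],[0,0,0,0,0,0,40]]'; cat > chk.py <<'E'
from st import *
import sys
n=sys.argv[1]
p,d=cams.grab_frame('top');np.savez(n+'.npz',p=p,d=d);crop(p,180,150,320,280,5.5,f'pics/{n}.png')
def L(nm,e,z,a,b,at):
    c=toC(onz('top',e,z));f,s=fit(c,a,b);print(nm,'slope',f[0].round(4),'at',at,np.polyval(f,at).round(2),'sd',s.round(2))
up,dn=edge_pts(p,True,range(279,291),174,186);L('A near x',dn,28,1,0,38)
up,dn=edge_pts(p,True,range(268,300),166,171);L('far stop outer x',up,33,1,0,38)
up,dn=edge_pts(p,False,range(176,178),262,273);print('A left y',toC(onz('top',up,28)).round(1)[:,1])
up,dn=edge_pts(p,False,range(183,208),298,309);L('side inner y',up,33,0,1,-38)
up,dn=edge_pts(p,True,range(279,291),195,211);L('C far x',up,28,1,0,38);L('C near x',dn,28,1,0,38)
E
python3 chk.py t6; python3 plan.py 401 218.2 6 149.6 2 40
```

```text
t: 23.58
tcp_pos: [399.2, 217.6, 56.6]
orientation: [[0.502, 0.002, -0.865], [0.865, 0.0, 0.502], [0.001, -1.0, -0.002]]
contact_force: [-0.1, -1.0, -0.6]
grip_width: 40.3
A near x slope -0.0162 at 38 -12.67 sd 0.05
far stop outer x slope 0.0133 at 38 7.92 sd 0.5
A left y [76.3 76.4]
side inner y slope 0.0003 at -38 -0.12 sd 0.09
C far x slope -0.0262 at 38 -63.13 sd 0.11
C near x slope -0.0119 at 38 -75.31 sd 0.06
t 23.62 pos [399.6 217.3  56.5] yaw 149.82 F [-0.3 -0.3 -0.2] grip 39.9 dyaw -0.2
[[0.012, 0.421, -0.007, 0, 0.014, 0, 40.0], [0.012, 0.421, -0.007, 0, 0.014, 0, 40.0]]
```

View pics/t6.png

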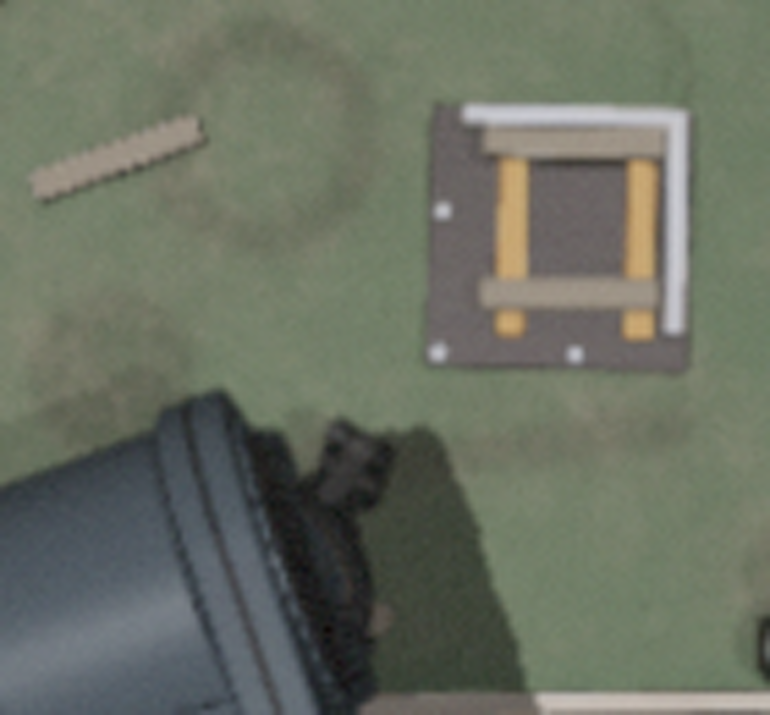

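```bash
python3 -c "
from st import *
p=np.load('t6.npz')['p']
up,dn=edge_pts(p,False,range(201,206),262,273);print('C left y',toC(onz('top',up,28)).round(1))
up,dn=edge_pts(p,False,range(174,179),262,273);print('A left y',toC(onz('top',up,28)).round(1))
for r in (175,177,202,203,204): print(r,p[r,294:306].mean(1).round())
"
```

```text
C left y [[-65.9  76.8]
 [-68.2  76.9]
 [-70.5  76.8]
 [-72.8  76.5]
 [-75.1  76.1]]
A left y [[ -3.7  76.3]
 [ -6.1  76.3]
 [ -8.4  76.3]
 [-10.7  76.4]
 [-12.9  69.2]]
175 [148. 147. 144. 147. 145. 146. 135. 158. 194. 197. 174. 112.]
177 [141. 142. 141. 143. 144. 142. 134. 159. 197. 198. 173. 108.]
202 [147. 146. 146. 146. 143. 123. 112. 169. 197. 187. 147. 111.]
203 [147. 147. 147. 147. 145. 125. 115. 168. 197. 185. 142. 108.]
204 [145. 144. 147. 145. 144. 123. 119. 173. 197. 186. 145. 109.]
```

```bash
python3 -c "
from st import *
from plan import plan
w=toW([[-69,98]])[0];print(w);plan(*w,50,178.7,4,0)"
```

```text
[519.83223194 166.83424108]
t 23.62 pos [399.6 217.3  56.5] yaw 149.82 F [-0.3 -0.3 -0.2] grip 39.9 dyaw 28.9
[[0.07, 0.027, -0.539, 0, -0.902, 0, 0], [0.002, 0.027, -0.544, 0, -0.902, 0, 0], [-0.067, 0.027, -0.539, 0, -0.902, 0, 0], [-0.134, 0.027, -0.527, 0, -0.902, 0, 0]]
```

```bash
python3 -m handwheel '[[0.07,0,-0.54,0,-0.9,0,0],[0,0,-0.545,0,-0.9,0,0],[-0.067,0.05,-0.54,0,-0.9,0,0],[-0.134,0.05,-0.527,0,-0.9,0,0],[0,0.2,0,0,0,0,0],[0,0.3,0,0,0,0,0],[0,0,0,0,0,0,0],[0,0,0,0,0,0,0]]';python3 -c "
from st import *
from plan import plan
print(toC(bot.state()['tcp_pos'][None]))
w=toW([[-69,90]])[0];plan(*w,20,178.7,3,0)"
```

```text
t: 24.62
tcp_pos: [517.7, 166.9, 19.0]
orientation: [[0.023, -0.001, -1.0], [1.0, -0.0, 0.023], [-0.0, -1.0, 0.001]]
contact_force: [0.5, 0.4, 0.6]
grip_width: 0.3
[[-71.13389662  98.01514425]]
t 24.62 pos [517.7 166.9  19. ] yaw 178.65 F [0.5 0.4 0.6] grip 0.3 dyaw 0.0
[[-0.045, -0.005, -0.012, 0, -0.002, 0, 0], [-0.045, -0.005, -0.012, 0, -0.002, 0, 0], [-0.045, -0.005, -0.012, 0, -0.002, 0, 0]]
```

```bash
python3 -m handwheel '[[-0.05,-0.01,-0.02,0,0,0,0],[-0.05,0,-0.01,0,0,0,0],[-0.04,0,0,0,0,0,0],[-0.015,0,0,0,0,0,0],[0,0,0,0,0,0,0],[0,0,0,0,0,0,0]]';python3 -c "
from st import *
from plan import plan
print(toC(bot.state()['tcp_pos'][None]))"
```

```text
t: 25.38
tcp_pos: [520.1, 157.3, 19.9]
orientation: [[0.024, -0.0, -1.0], [1.0, -0.0, 0.024], [-0.0, -1.0, 0.0]]
contact_force: [0.3, 0.5, -0.1]
grip_width: 0.1
[[-68.47253756  88.45776155]]
```

```bash
python3 -m handwheel '[[0.15,0,0,0,0,0,0],[0,-0.4,0.2,0,0,0,20],[0,-0.2,0.5,0,0.9,0,40]]'; python3 plan.py 401 218.2 50 149.6 3 40
```

```text
t: 25.75
tcp_pos: [479.7, 168.1, 57.4]
orientation: [[0.153, 0.003, -0.988], [0.988, 0.001, 0.153], [0.001, -1.0, -0.003]]
contact_force: [-0.5, 0.8, 0.5]
grip_width: 35.6
t 25.75 pos [479.7 168.1  57.4] yaw 171.22 F [-0.5  0.8  0.5] grip 35.6 dyaw -21.6
[[0.208, 0.041, 0.475, 0, 0.901, 0, 40.0], [0.147, 0.041, 0.497, 0, 0.901, 0, 40.0], [0.084, 0.041, 0.512, 0, 0.901, 0, 40.0]]
```

```bash
python3 -m handwheel '[[0.208,0,0.45,0,0.9,0,40],[0.147,0,0.48,0,0.9,0,40],[0.084,0,0.49,0,0.9,0,40],[0,0,0,0,0,0,40],[0,0,0,0,0,0,40]]'; python3 plan.py 401 218.2 6 149.6 2 40
```

```text
t: 26.38
tcp_pos: [403.7, 216.4, 56.2]
orientation: [[0.501, 0.001, -0.865], [0.865, 0.0, 0.501], [0.001, -1.0, -0.001]]
contact_force: [1.3, 0.3, 1.0]
grip_width: 40.3
t 26.38 pos [403.7 216.4  56.2] yaw 149.91 F [1.3 0.3 1. ] grip 40.3 dyaw -0.3
[[0.001, 0.418, 0.027, 0, 0.02, 0, 40.0], [0.001, 0.418, 0.027, 0, 0.02, 0, 40.0]]
```

```bash
python3 -m handwheel '[[0,0.42,0.027,0,0.02,0,40],[0,0.41,0.02,0,0.02,0,40],[0,0,0,0,0,0,40],[0,0,0,0,0,0,5],[0,0,0,0,0,0,5],[0,0,0,0,0,0,5],[0,0,0,0,0,0,5]]'; python3 -c "
from st import *
p,d=cams.grab_frame('top');np.savez('t7.npz',p=p)
up,dn=edge_pts(p,False,range(201,206),262,273);print('C left y',toC(onz('top',up,28)).round(1))
for r in (202,203,204): print(r,p[r,294:306].mean(1).round())
"; python3 -m handwheel '[[0,-0.4,0,0,0,0,5],[0,-0.5,0,0,0,0,5],[0,-0.1,0,0,0,0,5],[0,0,0,0,0,0,5]]'
```

```text
t: 27.25
tcp_pos: [402.2, 217.9, 7.7]
orientation: [[0.508, 0.003, -0.862], [0.862, 0.001, 0.508], [0.002, -1.0, -0.002]]
contact_force: [-0.0, 0.1, 5.3]
grip_width: 9.8
C left y [[-65.9  76.3]
 [-68.2  76.7]
 [-70.5  76.7]
 [-72.8  76.5]
 [-75.1  75.8]]
202 [145. 149. 145. 146. 146. 148. 148. 171. 196. 188. 146. 111.]
203 [144. 145. 145. 147. 148. 149. 152. 174. 197. 184. 144. 107.]
204 [147. 147. 149. 150. 150. 149. 152. 175. 196. 187. 145. 106.]
t: 27.8
tcp_pos: [400.7, 217.6, 65.8]
orientation: [[0.507, -0.0, -0.862], [0.862, 0.0, 0.507], [0.0, -1.0, 0.0]]
contact_force: [0.7, 0.4, -0.6]
grip_width: 9.6
```

```bash
python3 -c "
from st import *
from plan import plan
w=toW([[-41,13.5]])[0];print(w);plan(*w,62,88.7,8,5)"
```

```text
[545.91554416  81.72307364]
t 27.8 pos [400.7 217.6  65.8] yaw 149.51 F [ 0.7  0.4 -0.6] grip 9.6 dyaw -60.8
[[-0.09, 0.008, -0.404, 0, 0.95, 0, 5], [-0.036, 0.008, -0.413, 0, 0.95, 0, 5], [0.019, 0.008, -0.414, 0, 0.95, 0, 5], [0.073, 0.008, -0.408, 0, 0.95, 0, 5], [0.127, 0.008, -0.394, 0, 0.95, 0, 5], [0.178, 0.008, -0.374, 0, 0.95, 0, 5], [0.226, 0.008, -0.347, 0, 0.95, 0, 5], [0.27, 0.008, -0.315, 0, 0.95, 0, 5]]
```

```bash
python3 -m handwheel '[[-0.09,0,-0.404,0,0.95,0,5],[-0.036,0,-0.413,0,0.95,0,5],[0.02,0,-0.414,0,0.95,0,5],[0.073,0,-0.408,0,0.95,0,5],[0.127,0,-0.394,0,0.95,0,5],[0.178,0,-0.374,0,0.95,0,5],[0.226,0,-0.347,0,0.95,0,5],[0.27,0,-0.315,0,0.95,0,5],[0,0,0,0,0,0,5],[0,0,0,0,0,0,5],[0,0,0,0,0,0,5]]';python3 -c "
from st import *
from plan import plan
print(toC(bot.state()['tcp_pos'][None]))
w=toW([[-41,13.5]])[0];plan(*w,37,88.7,3,5)"
```

```text
t: 29.18
tcp_pos: [545.0, 82.4, 65.5]
orientation: [[1.0, -0.002, 0.021], [-0.021, 0.0, 1.0], [-0.002, -1.0, 0.0]]
contact_force: [-0.8, -0.8, -0.9]
grip_width: 10.0
[[-41.9451173   14.15059289]]
t 29.18 pos [545.   82.4  65.5] yaw 88.79 F [-0.8 -0.8 -0.9] grip 10.0 dyaw -0.1
[[0.005, 0.158, -0.004, 0, 0.004, 0, 5], [0.005, 0.158, -0.004, 0, 0.004, 0, 5], [0.005, 0.158, -0.004, 0, 0.004, 0, 5]]
```

```bash
python3 -m handwheel '[[0,0.15,0,0,0,0,5],[0,0.15,0,0,0,0,5],[0,0.15,0,0,0,0,5],[0,0,0,0,0,0,5],[0,0,0,0,0,0,5]]';python3 -c "
from st import *
s=bot.state();print(toC(s['tcp_pos'][None]),s['tcp_pos'][2])
p,d=cams.grab_frame('side');crop(p,210,150,330,250,6.5,'pics/s5.png')"
```

```text
t: 29.8
tcp_pos: [546.1, 81.8, 39.1]
orientation: [[1.0, -0.0, 0.023], [-0.023, 0.0, 1.0], [-0.0, -1.0, 0.0]]
contact_force: [-0.6, 0.2, -0.7]
grip_width: 9.9
[[-40.82914915  13.56435799]] 39.13043955047564
```

View pics/s5.png

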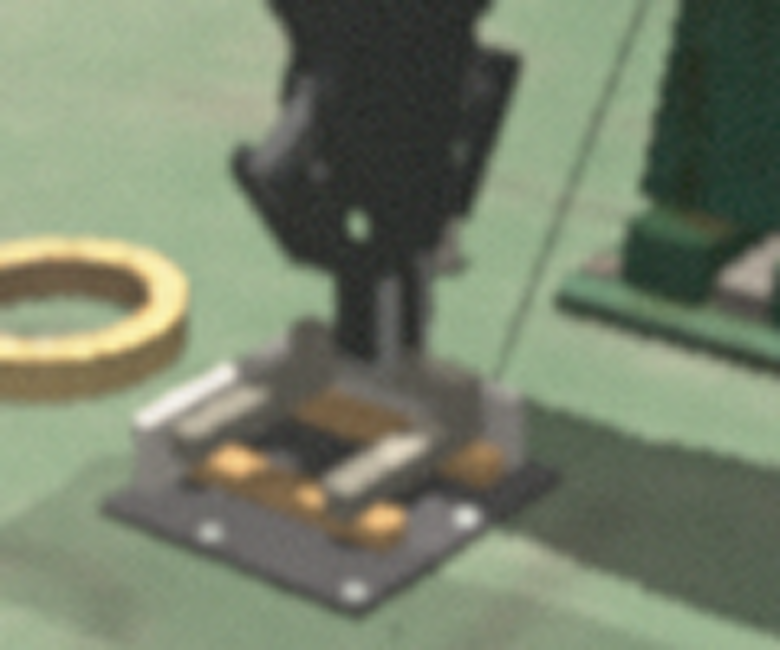

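```bash
python3 -m handwheel '[[0,0.04,0,0,0,0,5],[0,0,0,0,0,0,5]]';python3 -m handwheel '[[0,0,-0.02,0,0,0,5],[0,0,-0.015,0,0,0,5],[0,0,0,0,0,0,5]]'; python3 -m handwheel '[[0,0,-0.012,0,0,0,5],[0,0,0,0,0,0,5]]'
```

```text
t: 30.1
tcp_pos: [546.1, 81.7, 36.8]
orientation: [[1.0, 0.0, 0.023], [-0.023, -0.0, 1.0], [0.0, -1.0, -0.0]]
contact_force: [0.8, 1.0, 0.9]
grip_width: 9.9
t: 30.48
tcp_pos: [546.1, 79.6, 36.8]
orientation: [[1.0, 0.0, 0.023], [-0.023, 0.0, 1.0], [0.0, -1.0, 0.0]]
contact_force: [-0.0, -0.3, -0.4]
grip_width: 10.0
t: 30.72
tcp_pos: [546.0, 78.9, 36.8]
orientation: [[1.0, -0.0, 0.023], [-0.023, -0.0, 1.0], [-0.0, -1.0, -0.0]]
contact_force: [-0.2, -0.1, -0.2]
grip_width: 10.0
```

```bash
python3 -m handwheel '[[0,0,-0.01,0,0,0,5],[0,0,0,0,0,0,5]]';python3 -m handwheel '[[0,0,-0.01,0,0,0,5],[0,0,0,0,0,0,5]]'; python3 -m handwheel '[[0,0,-0.01,0,0,0,5],[0,0,0,0,0,0,5]]'
```

```text
t: 30.98
tcp_pos: [546.0, 78.4, 36.8]
orientation: [[1.0, -0.0, 0.023], [-0.023, 0.0, 1.0], [-0.0, -1.0, 0.0]]
contact_force: [0.4, -0.6, -0.4]
grip_width: 10.2
t: 31.22
tcp_pos: [546.0, 77.7, 36.8]
orientation: [[1.0, -0.0, 0.023], [-0.023, -0.0, 1.0], [-0.0, -1.0, -0.0]]
contact_force: [-0.7, -0.1, -0.5]
grip_width: 9.9
t: 31.48
tcp_pos: [546.0, 77.1, 36.8]
orientation: [[1.0, 0.0, 0.023], [-0.023, -0.0, 1.0], [0.0, -1.0, -0.0]]
contact_force: [-0.4, -1.0, -0.3]
grip_width: 10.1
```

```bash
python3 -m handwheel '[[0,0,-0.01,0,0,0,5],[0,0,0,0,0,0,5]]'; python3 -c "
from st import *
import cv2
p,d=cams.grab_frame('side');crop(p,225,185,305,245,9.5,'pics/s6.png')
p,d=cams.grab_frame('top');crop(p,240,150,320,220,9,'pics/t8.png')"
```

```text
t: 31.72
tcp_pos: [546.0, 76.5, 36.8]
orientation: [[1.0, -0.0, 0.023], [-0.023, -0.0, 1.0], [-0.0, -1.0, -0.0]]
contact_force: [0.4, 0.5, -0.6]
grip_width: 9.9
```

View pics/s6.png

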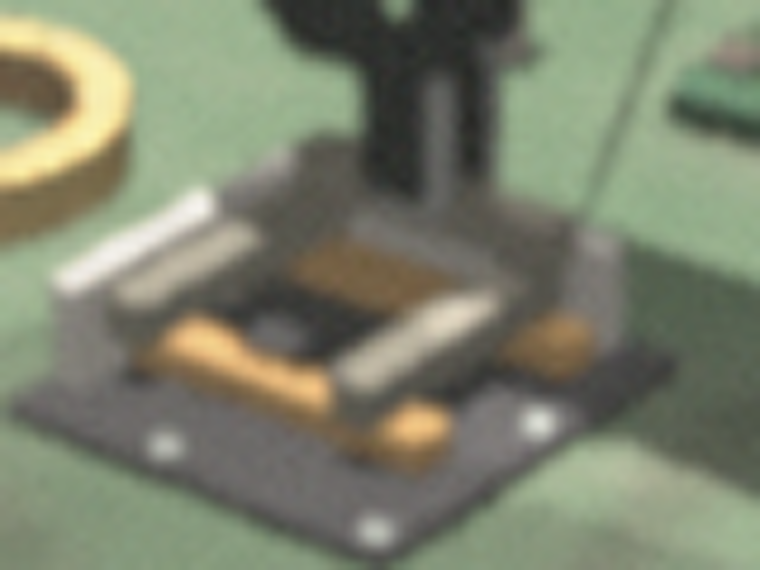

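View pics/t8.png

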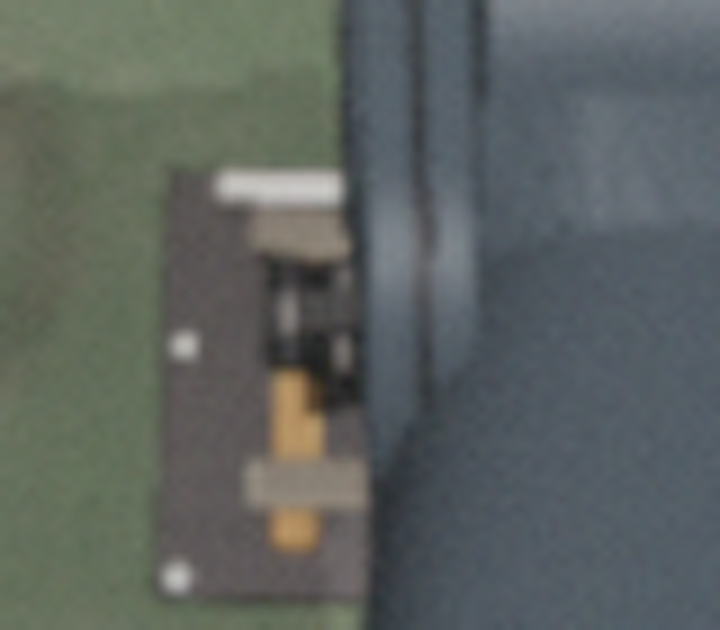

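```bash
for i in 1; do :; done; python3 -m handwheel '[[0,0,-0.01,0,0,0,5],[0,0,0,0,0,0,5]]'; python3 -m handwheel '[[0,0,-0.01,0,0,0,5],[0,0,0,0,0,0,5]]'; python3 -c "
from plant import bot,cams
F=[]
for i in range(3): cams.grab_frame('top');F.append(bot.state()['contact_force'])
import numpy as np;print(np.mean(F,0))"
```

```text
t: 32.08
tcp_pos: [546.0, 76.2, 36.8]
orientation: [[1.0, 0.0, 0.023], [-0.023, 0.001, 1.0], [0.0, -1.0, 0.001]]
contact_force: [-0.4, 1.2, -0.6]
grip_width: 9.6
t: 32.33
tcp_pos: [546.0, 76.0, 36.8]
orientation: [[1.0, 0.0, 0.022], [-0.022, 0.001, 1.0], [0.0, -1.0, 0.001]]
contact_force: [-0.1, 2.4, -0.5]
grip_width: 9.9
[-0.11989428  2.91898273 -0.25379902]
```

```bash
python3 -m handwheel '[[0,0,0.015,0,0,0,5],[0.012,0,0,0,0,0,5],[0,0,0,0,0,0,5]]'; python3 -m handwheel '[[0.012,0,0,0,0,0,5],[0,0,0,0,0,0,5]]'; python3 -m handwheel '[[0.01,0,0,0,0,0,5],[0,0,0,0,0,0,5]]'
```

```text
t: 32.85
tcp_pos: [546.3, 76.1, 36.6]
orientation: [[1.0, -0.001, 0.023], [-0.023, -0.0, 1.0], [-0.001, -1.0, -0.0]]
contact_force: [-1.1, 1.5, -0.9]
grip_width: 10.0
t: 33.1
tcp_pos: [547.4, 76.0, 36.7]
orientation: [[1.0, -0.0, 0.023], [-0.023, -0.0, 1.0], [-0.0, -1.0, -0.0]]
contact_force: [-0.3, 1.2, -1.0]
grip_width: 9.7
t: 33.35
tcp_pos: [548.2, 76.1, 36.9]
orientation: [[1.0, 0.0, 0.023], [-0.023, -0.0, 1.0], [0.0, -1.0, -0.0]]
contact_force: [0.3, 0.9, -0.6]
grip_width: 9.9
```

```bash
python3 -m handwheel '[[0.01,0,0.005,0,0,0,5],[0,0,0,0,0,0,5]]'; python3 -m handwheel '[[0.01,0,0,0,0,0,5],[0,0,0,0,0,0,5]]'
```

```text
t: 33.6
tcp_pos: [548.9, 76.3, 36.9]
orientation: [[1.0, 0.001, 0.023], [-0.023, -0.001, 1.0], [0.001, -1.0, -0.001]]
contact_force: [-0.2, -0.5, 0.2]
grip_width: 9.9
t: 33.85
tcp_pos: [549.3, 76.4, 36.8]
orientation: [[1.0, 0.0, 0.023], [-0.023, -0.0, 1.0], [0.0, -1.0, -0.0]]
contact_force: [-0.1, 0.5, -0.2]
grip_width: 9.8
```

```bash
python3 -m handwheel '[[0.01,0,0,0,0,0,5],[0,0,0,0,0,0,5]]'; python3 -c "
from st import *
p,d=cams.grab_frame('side');crop(p,225,185,305,245,9.5,'pics/s7.png')"
```

```text
t: 34.1
tcp_pos: [549.5, 76.4, 36.7]
orientation: [[1.0, -0.001, 0.023], [-0.023, -0.0, 1.0], [-0.001, -1.0, -0.0]]
contact_force: [-0.6, -0.4, -0.2]
grip_width: 9.7
```

View pics/s7.png

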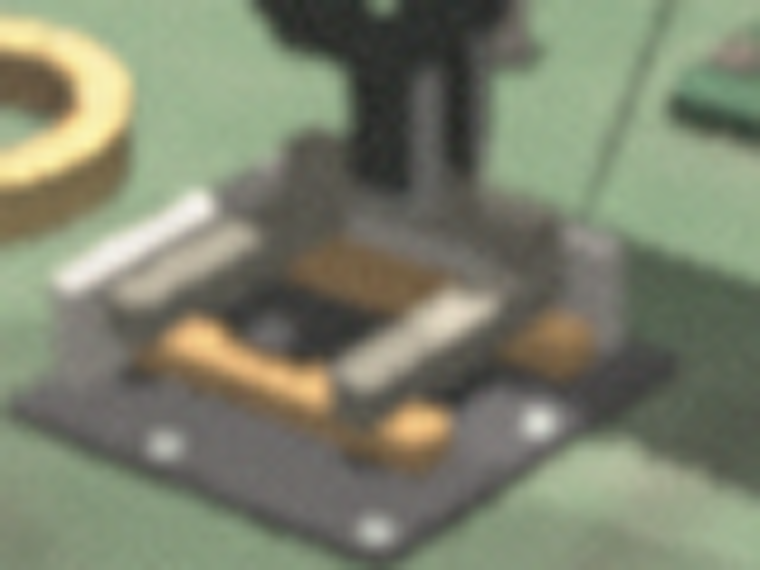

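```bash
python3 -m handwheel '[[0.01,0,0,0,0,0,5],[0,0,0,0,0,0,5]]'; python3 -m handwheel '[[0.01,0,0,0,0,0,5],[0,0,0,0,0,0,5]]'
```

```text
t: 34.4
tcp_pos: [549.6, 76.4, 36.5]
orientation: [[1.0, -0.002, 0.023], [-0.023, -0.0, 1.0], [-0.002, -1.0, -0.0]]
contact_force: [-3.0, -0.2, 1.2]
grip_width: 10.2
t: 34.65
tcp_pos: [549.6, 76.5, 36.4]
orientation: [[1.0, -0.003, 0.023], [-0.023, -0.0, 1.0], [-0.003, -1.0, -0.0]]
contact_force: [-5.7, -1.0, 2.2]
grip_width: 10.1
```

```bash
python3 -m handwheel '[[-0.025,0,0,0,0,0,5],[0,0.008,0,0,0,0,5],[0,0,0,0,0,0,5]]'; python3 -m handwheel '[[0,0.012,0,0,0,0,5],[0,0,0,0,0,0,5]]'
```

```text
t: 35.02
tcp_pos: [549.6, 76.5, 36.3]
orientation: [[1.0, 0.0, 0.023], [-0.023, 0.0, 1.0], [0.0, -1.0, 0.0]]
contact_force: [-0.8, -0.2, 0.5]
grip_width: 10.1
t: 35.28
tcp_pos: [549.6, 76.5, 36.2]
orientation: [[1.0, 0.0, 0.023], [-0.023, 0.0, 1.0], [0.0, -1.0, 0.0]]
contact_force: [-4.4, -0.3, 5.0]
grip_width: 10.3
```

```bash
python3 -m handwheel '[[-0.008,-0.01,0,0,0,0,5],[0,0,0,0,0,0,5]]'; python3 -m handwheel '[[0,0,0,0,0,0,26],[0,0,0,0,0,0,26],[0,-0.3,0,0,0,0,40],[0,-0.8,0,0,0,0,40],[0,0,0.4,0,0.9,0,40]]'; python3 plan.py 579.5 302.5 60 20.2 9 40
```

```text
t: 35.52
tcp_pos: [549.6, 76.5, 36.3]
orientation: [[1.0, 0.001, 0.023], [-0.023, 0.0, 1.0], [0.001, -1.0, 0.0]]
contact_force: [-0.6, -0.1, 1.6]
grip_width: 9.9
t: 36.15
tcp_pos: [554.0, 99.9, 109.0]
orientation: [[0.988, 0.012, 0.154], [-0.154, 0.0, 0.988], [0.012, -1.0, 0.002]]
contact_force: [0.3, -0.4, 0.3]
grip_width: 40.1
t 36.15 pos [554.   99.9 109. ] yaw 81.17 F [ 0.3 -0.4  0.3] grip 40.1 dyaw -61.0
[[-0.011, 0.091, 0.378, 0, 0.847, 0, 40.0], [-0.056, 0.091, 0.374, 0, 0.847, 0, 40.0], [-0.099, 0.091, 0.365, 0, 0.847, 0, 40.0], [-0.142, 0.091, 0.351, 0, 0.847, 0, 40.0], [-0.182, 0.091, 0.332, 0, 0.847, 0, 40.0], [-0.22, 0.091, 0.308, 0, 0.847, 0, 40.0], [-0.255, 0.091, 0.28, 0, 0.847, 0, 40.0], [-0.286, 0.091, 0.248, 0, 0.847, 0, 40.0], [-0.313, 0.091, 0.212, 0, 0.847, 0, 40.0]]
```

```bash
python3 -m handwheel '[[-0.01,0.09,0.378,0,0.847,0,40],[-0.056,0.09,0.374,0,0.847,0,40],[-0.1,0.09,0.365,0,0.847,0,40],[-0.14,0.09,0.35,0,0.847,0,40],[-0.18,0.09,0.33,0,0.847,0,40],[-0.22,0.09,0.31,0,0.847,0,40],[-0.255,0.09,0.28,0,0.847,0,40],[-0.286,0.09,0.248,0,0.847,0,40],[-0.313,0.09,0.212,0,0.847,0,40],[0,0,0,0,0,0,40],[0,0,0,0,0,0,40]]'; python3 plan.py 579.5 302 6 20.2 2 40; python3 chk.py t9
```

```text
t: 37.52
tcp_pos: [574.4, 302.9, 54.5]
orientation: [[0.352, 0.001, 0.936], [-0.936, -0.0, 0.352], [0.001, -1.0, 0.001]]
contact_force: [0.6, -0.2, -0.5]
grip_width: 39.8
t 37.52 pos [574.4 302.9  54.5] yaw 20.59 F [ 0.6 -0.2 -0.5] grip 39.8 dyaw -0.4
[[0.022, 0.404, 0.037, 0, 0.024, 0, 40.0], [0.022, 0.404, 0.037, 0, 0.024, 0, 40.0]]
A near x slope -0.0182 at 38 -12.66 sd 0.06
far stop outer x slope 0.0133 at 38 7.92 sd 0.5
A left y [76.4 76.6]
side inner y slope 0.0058 at -38 -0.84 sd 0.11
C far x slope -0.0246 at 38 -64.47 sd 0.05
C near x slope -0.0173 at 38 -77.16 sd 0.08
```

View pics/t9.png

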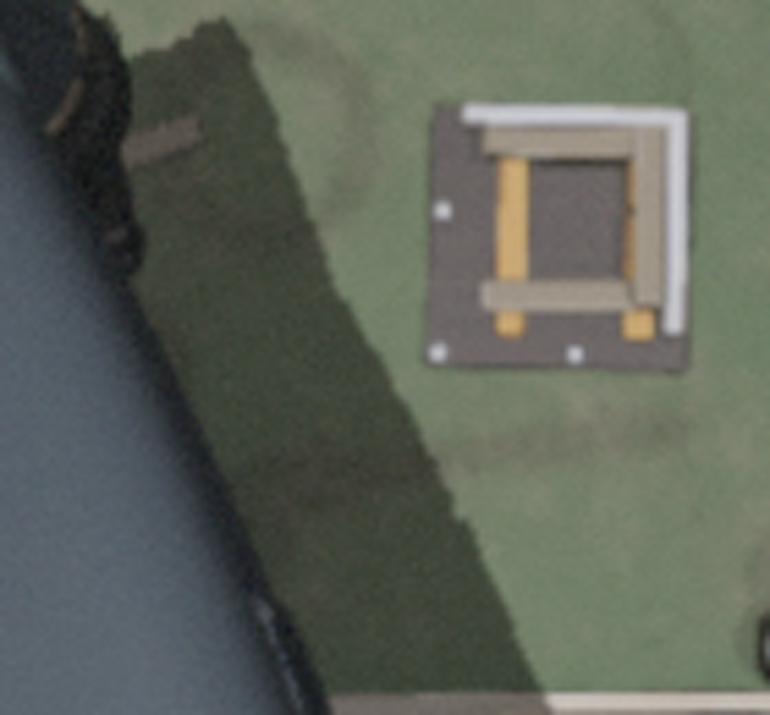

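```bash
python3 -m handwheel '[[0.02,0.42,0.037,0,0.02,0,40],[0.02,0.39,0.037,0,0.02,0,40],[0,0,0,0,0,0,40],[0,0,0,0,0,0,5],[0,0,0,0,0,0,5],[0,0,0,0,0,0,5],[0,0,0,0,0,0,5]]'; python3 -c "
from st import *
p=np.load('t9.npz')['p']
up,dn=edge_pts(p,False,range(181,200),291,300)
c=toC(onz('top',up,40));f,s=fit(c,0,1);print('B left',f.round(4),np.polyval(f,-38),s)
up,dn=edge_pts(p,True,range(297,300),199,211);print('B near',toC(onz('top',dn,40)).round(1))
for r in (180,190,200): print(p[r,294:306].mean(1).round())
for c in (297,298,299): print(p[168:180,c].mean(1).round())
"; python3 -m handwheel '[[0,-0.4,0,0,0,0,5],[0,-0.5,0,0,0,0,5],[0,-0.1,0,0,0,0,5],[0,0,0,0,0,0,5]]'
```

```text
t: 38.45
tcp_pos: [580.3, 302.9, 7.0]
orientation: [[0.345, 0.003, 0.938], [-0.938, 0.001, 0.345], [0.0, -1.0, 0.003]]
contact_force: [-0.2, -1.6, 6.8]
grip_width: 9.9
B left [-1.4000e-03  1.4758e+01] 14.810511988525308 0.12465546649174726
B near [[-73.9   8.5]
 [-74.3   6.2]
 [-75.2   4. ]]
[103. 139. 151. 151. 147. 145. 137. 165. 198. 200. 175. 105.]
[112. 136. 150. 148. 147. 147. 133. 164. 199. 201. 177. 113.]
[116. 137. 150. 147. 150. 146. 134. 163. 199. 198. 170. 118.]
[116. 150. 187. 199. 180. 154. 149. 148. 149. 148. 150. 149.]
[111. 151. 188. 200. 181. 153. 148. 147. 148. 147. 147. 146.]
[115. 151. 189. 199. 180. 153. 145. 146. 146. 143. 146. 145.]
t: 38.95
tcp_pos: [579.1, 302.6, 64.8]
orientation: [[0.345, 0.0, 0.938], [-0.938, 0.0, 0.345], [-0.0, -1.0, 0.0]]
contact_force: [0.1, -0.1, -1.1]
grip_width: 10.0
```

```bash
python3 -c "
from st import *
from plan import plan
w=toW([[-42,69]])[0];print(w);plan(*w,62,88.7,9,5)"
```

```text
[546.16999276 137.23149873]
t 38.95 pos [579.1 302.6  64.8] yaw 20.21 F [ 0.1 -0.1 -1.1] grip 10.0 dyaw 68.5
[[0.266, 0.005, -0.163, 0, -0.951, 0, 5], [0.242, 0.005, -0.197, 0, -0.951, 0, 5], [0.214, 0.005, -0.227, 0, -0.951, 0, 5], [0.182, 0.005, -0.254, 0, -0.951, 0, 5], [0.147, 0.005, -0.276, 0, -0.951, 0, 5], [0.109, 0.005, -0.293, 0, -0.951, 0, 5], [0.07, 0.005, -0.304, 0, -0.951, 0, 5], [0.029, 0.005, -0.311, 0, -0.951, 0, 5], [-0.013, 0.005, -0.312, 0, -0.951, 0, 5]]
```

```bash
python3 -m handwheel '[[0.266,0,-0.163,0,-0.95,0,5],[0.24,0,-0.197,0,-0.95,0,5],[0.214,0,-0.227,0,-0.95,0,5],[0.18,0,-0.254,0,-0.95,0,5],[0.147,0,-0.276,0,-0.95,0,5],[0.11,0,-0.293,0,-0.95,0,5],[0.07,0,-0.304,0,-0.95,0,5],[0.03,0,-0.311,0,-0.95,0,5],[-0.013,0,-0.312,0,-0.95,0,5],[0,0,0,0,0,0,5],[0,0,0,0,0,0,5],[0,0,0,0,0,0,5]]';python3 -c "
from st import *
from plan import plan
print(toC(bot.state()['tcp_pos'][None]))
w=toW([[-42,69]])[0];plan(*w,38.5,88.7,3,5)"
```

```text
t: 40.45
tcp_pos: [545.8, 138.0, 64.5]
orientation: [[1.0, -0.001, 0.025], [-0.025, 0.0, 1.0], [-0.001, -1.0, 0.0]]
contact_force: [0.3, -0.2, -0.5]
grip_width: 10.2
[[-42.42918557  69.76401151]]
t 40.45 pos [545.8 138.   64.5] yaw 88.59 F [ 0.3 -0.2 -0.5] grip 10.2 dyaw 0.1
[[0.002, 0.145, -0.004, 0, -0.005, 0, 5], [0.002, 0.145, -0.004, 0, -0.005, 0, 5], [0.002, 0.145, -0.004, 0, -0.005, 0, 5]]
```

```bash
python3 -m handwheel '[[0,0.15,0,0,0,0,5],[0,0.15,0,0,0,0,5],[0,0.14,0,0,0,0,5],[0,0,0,0,0,0,5],[0,0,0,0,0,0,5]]'; python3 -m handwheel '[[0,0.02,0,0,0,0,5],[0,0,0,0,0,0,5]]'
```

```text
t: 41.08
tcp_pos: [545.9, 137.3, 38.5]
orientation: [[1.0, -0.0, 0.025], [-0.025, -0.0, 1.0], [-0.0, -1.0, -0.0]]
contact_force: [-0.3, -0.0, -0.9]
grip_width: 9.9
t: 41.32
tcp_pos: [546.1, 137.3, 37.7]
orientation: [[1.0, 0.001, 0.025], [-0.025, 0.0, 1.0], [0.001, -1.0, 0.0]]
contact_force: [1.0, 1.0, -0.1]
grip_width: 9.6
```

```bash
python3 -m handwheel '[[0,0.025,0,0,0,0,5],[0,0,0,0,0,0,5]]'; python3 -m handwheel '[[0.02,0,0,0,0,0,5],[0.02,0,0,0,0,0,5],[0,0,0,0,0,0,5]]';  python3 -m handwheel '[[0.01,0,0,0,0,0,5],[0,0,0,0,0,0,5]]'
```

```text
t: 41.58
tcp_pos: [545.8, 137.3, 35.8]
orientation: [[1.0, -0.0, 0.024], [-0.024, -0.0, 1.0], [-0.0, -1.0, -0.0]]
contact_force: [0.4, 0.0, -0.6]
grip_width: 10.3
t: 41.95
tcp_pos: [548.5, 137.2, 35.9]
orientation: [[1.0, 0.0, 0.025], [-0.025, 0.0, 1.0], [0.0, -1.0, 0.0]]
contact_force: [-0.2, 1.3, -1.0]
grip_width: 9.9
t: 42.2
tcp_pos: [548.9, 137.2, 35.9]
orientation: [[1.0, 0.0, 0.024], [-0.024, 0.0, 1.0], [0.0, -1.0, 0.0]]
contact_force: [0.1, -0.2, 0.0]
grip_width: 10.2
```

```bash
python3 -m handwheel '[[0.01,0,0,0,0,0,5],[0,0,0,0,0,0,5]]'; python3 -m handwheel '[[0.01,0,0,0,0,0,5],[0,0,0,0,0,0,5]]'; python3 -m handwheel '[[0.008,0,0,0,0,0,5],[0,0,0,0,0,0,5]]'
```

```text
t: 42.45
tcp_pos: [549.5, 137.2, 35.9]
orientation: [[1.0, 0.0, 0.024], [-0.024, -0.0, 1.0], [0.0, -1.0, -0.0]]
contact_force: [0.6, 0.2, -0.5]
grip_width: 9.8
t: 42.7
tcp_pos: [550.2, 137.2, 35.9]
orientation: [[1.0, 0.0, 0.024], [-0.024, -0.0, 1.0], [0.0, -1.0, 0.0]]
contact_force: [0.2, -1.0, -0.5]
grip_width: 10.3
t: 42.95
tcp_pos: [550.6, 137.2, 35.9]
orientation: [[1.0, 0.0, 0.024], [-0.024, 0.0, 1.0], [0.0, -1.0, 0.0]]
contact_force: [-0.2, -0.2, -0.5]
grip_width: 10.3
```

```bash
python3 -m handwheel '[[0.01,0,0,0,0,0,5],[0,0,0,0,0,0,5]]'; python3 -m handwheel '[[0.01,0,0,0,0,0,5],[0,0,0,0,0,0,5]]'
```

```text
t: 43.2
tcp_pos: [551.2, 137.2, 35.9]
orientation: [[1.0, -0.0, 0.024], [-0.024, 0.0, 1.0], [-0.0, -1.0, 0.0]]
contact_force: [0.1, 0.8, -1.2]
grip_width: 9.9
t: 43.45
tcp_pos: [551.3, 137.2, 35.7]
orientation: [[1.0, -0.001, 0.024], [-0.024, 0.0, 1.0], [-0.001, -1.0, -0.0]]
contact_force: [-1.3, 0.0, 1.4]
grip_width: 10.1
```

```bash
python3 -m handwheel '[[0.008,0,0,0,0,0,5],[0,0,0,0,0,0,5]]'
```

```text
t: 43.7
tcp_pos: [551.3, 137.2, 35.6]
orientation: [[1.0, -0.002, 0.024], [-0.024, -0.0, 1.0], [-0.002, -1.0, -0.0]]
contact_force: [-4.8, -0.9, 1.8]
grip_width: 10.0
```

Contact at x = 551.3. I'll back off to relieve the force, lower until it touches, and release.

```bash
python3 -m handwheel '[[-0.025,0,0,0,0,0,5],[0,0.008,0,0,0,0,5],[0,0,0,0,0,0,5]]'; python3 -m handwheel '[[0,0.01,0,0,0,0,5],[0,0,0,0,0,0,5]]'
```

```text
t: 44.08
tcp_pos: [551.2, 137.2, 35.6]
orientation: [[1.0, 0.001, 0.024], [-0.024, 0.0, 1.0], [0.001, -1.0, 0.0]]
contact_force: [-0.5, -0.0, 0.1]
grip_width: 9.9
t: 44.32
tcp_pos: [551.2, 137.2, 35.5]
orientation: [[1.0, 0.001, 0.024], [-0.024, -0.0, 1.0], [0.001, -1.0, 0.0]]
contact_force: [-2.1, -0.9, 3.3]
grip_width: 10.2
```

```bash
python3 -m handwheel '[[0,0,0,0,0,0,26],[0,0,0,0,0,0,26],[0,-0.3,0,0,0,0,40],[0,-0.8,0,0,0,0,40],[-0.5,-0.2,0.3,0,0,0,40],[-0.8,0,0.5,0,0,0,40],[-0.8,0,0.5,0,0,0,40],[-0.3,0,0.5,0,0,0,40],[0,0,0,0,0,0,40]]'; python3 chk.py t10; python3 -c "
from st import *
p=np.load('t10.npz')['p']
up,dn=edge_pts(p,False,range(183,198),291,300)
c=toC(onz('top',up,40));f,s=fit(c,0,1);print('B left y',f.round(4),np.polyval(f,-38),s)
up,dn=edge_pts(p,True,range(296,300),199,211);print('B near',toC(onz('top',dn,40)).round(1))
up,dn=edge_pts(p,False,range(181,197),262,280)
for n,e in (('D left',up),('D right',dn)):
  c=toC(onz('top',e,40));f,s=fit(c,0,1);print(n,f.round(4),np.polyval(f,-38),s)
up,dn=edge_pts(p,True,range(268,273),199,211);print('D near',toC(onz('top',dn,40)).round(1))
for r in (177,185,190,195,203): print(p[r,294:306].mean(1).round())
for c in (268,269,270,271,283,285,297,298): print(c,p[166:182,c].mean(1).round())
crop(p,250,155,320,220,11,'pics/t10z.png')
p,d=cams.grab_frame('side');crop(p,215,175,305,245,8.5,'pics/s10.png')
"
```

```text
t: 45.45
tcp_pos: [408.7, 250.5, 114.3]
orientation: [[1.0, 0.002, 0.02], [-0.02, 0.001, 1.0], [0.002, -1.0, 0.001]]
contact_force: [1.2, -0.5, 1.2]
grip_width: 39.8
A near x slope -0.0174 at 38 -12.67 sd 0.07
far stop outer x slope 0.0148 at 38 7.94 sd 0.48
A left y [76.2 75.5]
side inner y slope 0.004 at -38 -0.84 sd 0.09
C far x slope -0.0213 at 38 -64.48 sd 0.05
C near x slope -0.014 at 38 -77.15 sd 0.05
B left y [-1.30000e-03  1.47724e+01] 14.823338156055307 0.1339340090318236
B near [[-73.7  10.8]
 [-73.9   8.5]
 [-74.2   6.2]
 [-75.2   4. ]]
D left [7.70000e-03 7.47749e+01] 74.48219047924174 0.30845590084851665
D right [2.18000e-02 5.80917e+01] 57.26455041964627 0.050971266335148833
D near [[-78.9  73.7]
 [-79.3  71.4]
 [-72.1  69.3]
 [-86.2  66.8]
 [-86.2  64.6]]
[137. 145. 154. 146. 146. 142. 137. 162. 196. 197. 173. 107.]
[110. 133. 147. 148. 146. 145. 132. 160. 197. 197. 169.  97.]
[109. 135. 148. 145. 145. 145. 132. 161. 197. 198. 173. 111.]
[115. 134. 148. 146. 147. 143. 134. 162. 198. 197. 167. 104.]
[121. 128. 148. 147. 147. 142. 134. 162. 196. 185. 144. 107.]
268 [117. 118. 128. 177. 196. 183. 146. 117. 119. 123. 127. 120. 108. 101.
 108. 110.]
269 [116. 114. 121. 173. 197. 185. 158. 136. 135. 135. 139. 136. 133. 134.
 134. 137.]
270 [115. 118. 124. 172. 196. 185. 159. 147. 145. 145. 146. 146. 146. 145.
 145. 144.]
271 [116. 117. 119. 174. 196. 184. 159. 148. 144. 146. 146. 146. 147. 145.
 147. 146.]
283 [111. 112. 123. 175. 197. 197. 162. 133. 144. 145. 146. 145. 113.  66.
  84.  97.]
285 [110. 114. 123. 171. 197. 198. 162. 132. 143. 144. 144. 147. 114.  61.
  81. 100.]
297 [109. 111. 117. 147. 186. 197. 179. 151. 146. 147. 148. 146. 146. 149.
 144. 147.]
298 [113. 110. 114. 149. 186. 198. 179. 152. 147. 144. 145. 146. 145. 146.
 146. 145.]
```

View pics/t10z.png

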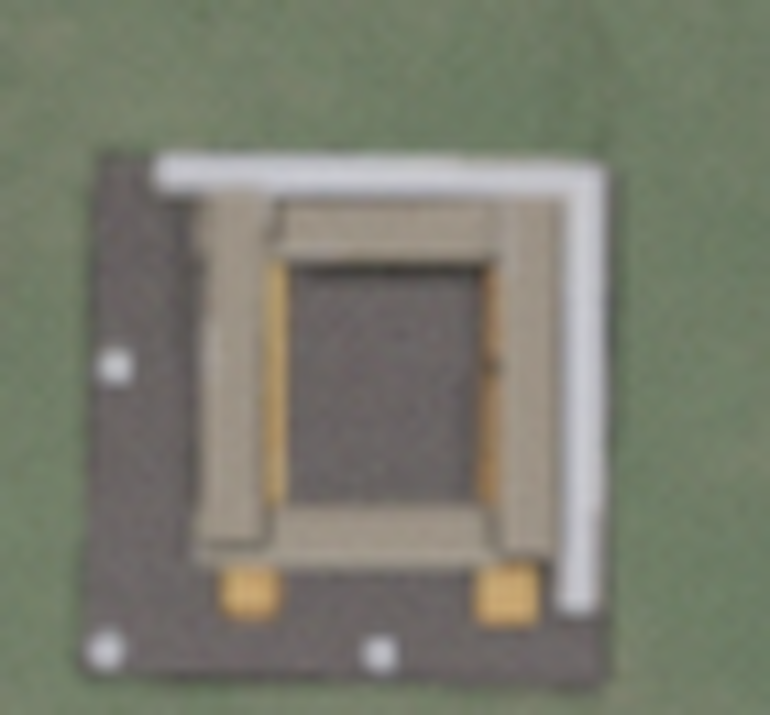

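View pics/s10.png

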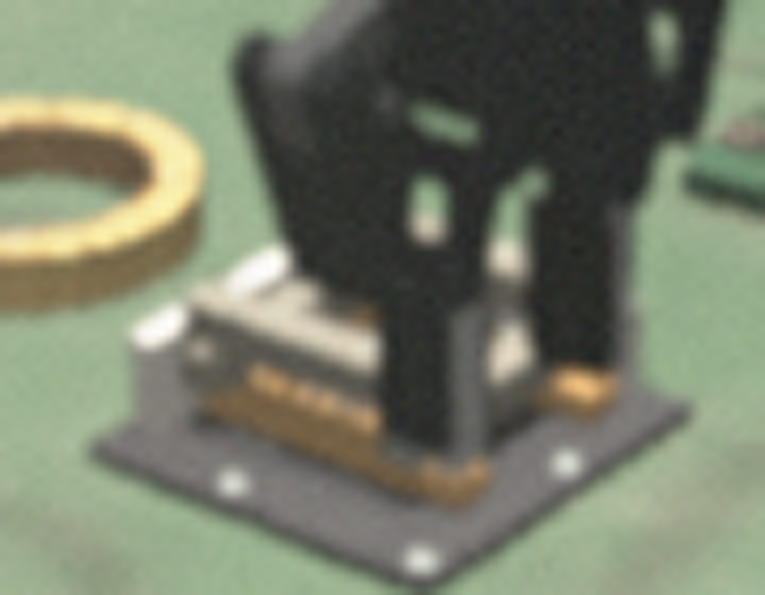

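All four are placed. The view from above leaves B's gap to the side stop unclear: the raw edge reads it larger than the guarded contact did. There is time left, so I'll give B a gentle force-guarded nudge towards the side stop with two fingers.

```bash
python3 -c "
from st import *
from plan import plan
w=toW([[-38,35]])[0];print(w);plan(*w,80,178.7,12,35)"
```

```text
[549.40063669 103.14978898]
t 45.55 pos [410.1 248.9 114. ] yaw 88.65 F [-0.7  0.5 -0.5] grip 40.0 dyaw 90.1
[[0.198, 0.047, -0.198, 0, -0.938, 0, 35], [0.171, 0.047, -0.222, 0, -0.938, 0, 35], [0.14, 0.047, -0.242, 0, -0.938, 0, 35], [0.107, 0.047, -0.259, 0, -0.938, 0, 35], [0.073, 0.047, -0.27, 0, -0.938, 0, 35], [0.037, 0.047, -0.278, 0, -0.938, 0, 35], [0.0, 0.047, -0.28, 0, -0.938, 0, 35], [-0.036, 0.047, -0.278, 0, -0.938, 0, 35], [-0.072, 0.047, -0.271, 0, -0.938, 0, 35], [-0.107, 0.047, -0.259, 0, -0.938, 0, 35], [-0.14, 0.047, -0.243, 0, -0.938, 0, 35], [-0.17, 0.047, -0.222, 0, -0.938, 0, 35]]
```

```bash
python3 -m handwheel '[[0.198,0.04,-0.198,0,-0.938,0,35],[0.17,0.04,-0.222,0,-0.938,0,35],[0.14,0.04,-0.242,0,-0.938,0,35],[0.107,0.04,-0.259,0,-0.938,0,35],[0.073,0.04,-0.27,0,-0.938,0,35],[0.037,0.04,-0.278,0,-0.938,0,35],[0,0.04,-0.28,0,-0.938,0,35],[-0.036,0.04,-0.278,0,-0.938,0,35],[-0.072,0.04,-0.271,0,-0.938,0,35],[-0.107,0.04,-0.259,0,-0.938,0,35],[-0.14,0.04,-0.243,0,-0.938,0,35],[-0.17,0.04,-0.222,0,-0.938,0,35]]'; python3 -m handwheel '[[0,0,0,0,0,0,35],[0,0,0,0,0,0,35]]'; python3 -c "
from st import *
from plan import plan
print(toC(bot.state()['tcp_pos'][None]))
w=toW([[-38,35]])[0];plan(*w,33,178.7,3,35)"
```

```text
t: 47.05
tcp_pos: [549.9, 100.8, 84.2]
orientation: [[0.022, 0.001, -1.0], [1.0, -0.0, 0.022], [-0.0, -1.0, -0.001]]
contact_force: [0.1, 0.6, -0.6]
grip_width: 35.0
t: 47.3
tcp_pos: [548.7, 102.4, 84.2]
orientation: [[0.027, -0.0, -1.0], [1.0, 0.0, 0.027], [0.0, -1.0, 0.0]]
contact_force: [0.5, 0.4, 0.2]
grip_width: 35.1
[[-38.68129787  34.18568092]]
t 47.3 pos [548.7 102.4  84.2] yaw 178.48 F [0.5 0.4 0.2] grip 35.1 dyaw 0.2
[[0.005, 0.284, -0.004, 0, -0.009, 0, 35], [0.005, 0.284, -0.004, 0, -0.009, 0, 35], [0.005, 0.284, -0.004, 0, -0.009, 0, 35]]
```

```bash
python3 -m handwheel '[[0.005,0.28,0,0,-0.01,0,35],[0.005,0.28,0,0,-0.01,0,35],[0.005,0.28,0,0,0,0,35],[0,0,0,0,0,0,35],[0,0,0,0,0,0,35]]'; python3 -m handwheel '[[-0.04,0.02,0,0,0,0,35],[-0.04,0.01,0,0,0,0,35],[0,0,0,0,0,0,35],[0,0,0,0,0,0,35]]'; python3 -c "
from st import *
s=bot.state();print(toC(s['tcp_pos'][None]),s['tcp_pos'][2])
p,d=cams.grab_frame('side');crop(p,215,175,305,245,8.5,'pics/s11.png')"
```

```text
t: 47.92
tcp_pos: [548.6, 103.8, 33.4]
orientation: [[0.021, -0.0, -1.0], [1.0, -0.0, 0.021], [-0.0, -1.0, 0.0]]
contact_force: [1.0, -0.4, -0.0]
grip_width: 34.9
t: 48.42
tcp_pos: [548.7, 98.8, 32.0]
orientation: [[0.021, 0.0, -1.0], [1.0, 0.0, 0.021], [0.0, -1.0, -0.0]]
contact_force: [0.3, 0.3, -0.5]
grip_width: 35.2
[[-38.55891733  30.68027195]] 32.00233900399027
```

View pics/s11.png

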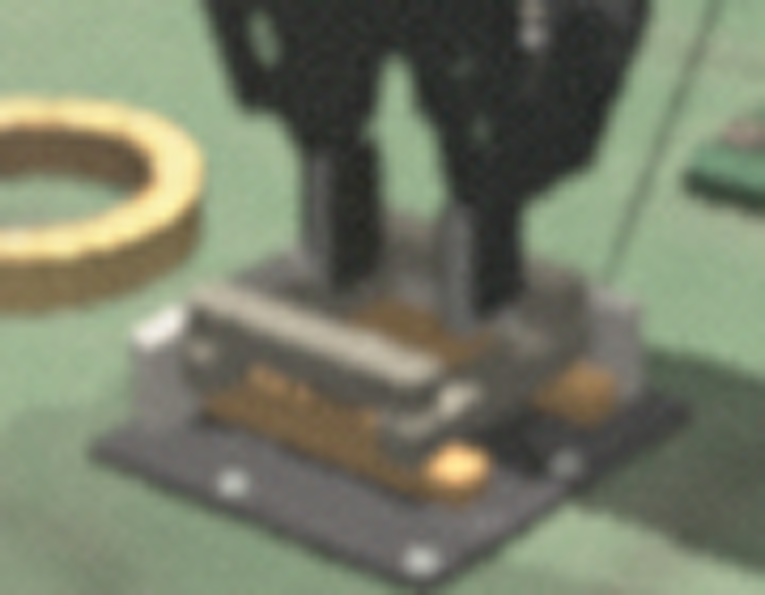

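```bash
python3 -m handwheel '[[-0.04,0,0,0,0,0,35],[-0.025,0,0,0,0,0,35],[0,0,0,0,0,0,35],[0,0,0,0,0,0,35]]'; python3 -m handwheel '[[-0.012,0,0,0,0,0,35],[0,0,0,0,0,0,35]]'; python3 -m handwheel '[[-0.01,0,0,0,0,0,35],[0,0,0,0,0,0,35]]'
```

```text
t: 48.98
tcp_pos: [548.5, 95.0, 31.8]
orientation: [[0.021, 0.0, -1.0], [1.0, 0.0, 0.021], [0.0, -1.0, -0.0]]
contact_force: [0.0, -0.5, 1.2]
grip_width: 34.6
t: 49.22
tcp_pos: [548.5, 94.3, 31.8]
orientation: [[0.021, -0.0, -1.0], [1.0, -0.0, 0.021], [-0.0, -1.0, 0.0]]
contact_force: [-0.3, 0.1, -0.5]
grip_width: 34.9
t: 49.48
tcp_pos: [548.5, 93.7, 31.8]
orientation: [[0.021, -0.0, -1.0], [1.0, 0.0, 0.021], [0.0, -1.0, 0.0]]
contact_force: [-0.2, 0.1, -1.0]
grip_width: 35.1
```

```bash
python3 -m handwheel '[[-0.01,0,0,0,0,0,35],[0,0,0,0,0,0,35]]'; python3 -m handwheel '[[-0.01,0,0,0,0,0,35],[0,0,0,0,0,0,35]]'; python3 -c "
from st import *
p,d=cams.grab_frame('side');crop(p,240,190,300,240,12,'pics/s12.png')"
```

```text
t: 49.72
tcp_pos: [548.5, 93.3, 31.9]
orientation: [[0.021, 0.0, -1.0], [1.0, 0.001, 0.021], [0.001, -1.0, -0.0]]
contact_force: [0.8, 0.7, -0.0]
grip_width: 34.8
t: 49.98
tcp_pos: [548.6, 93.0, 32.0]
orientation: [[0.021, 0.0, -1.0], [1.0, 0.001, 0.021], [0.001, -1.0, -0.0]]
contact_force: [1.0, 2.2, 0.9]
grip_width: 35.0
```

View pics/s12.png

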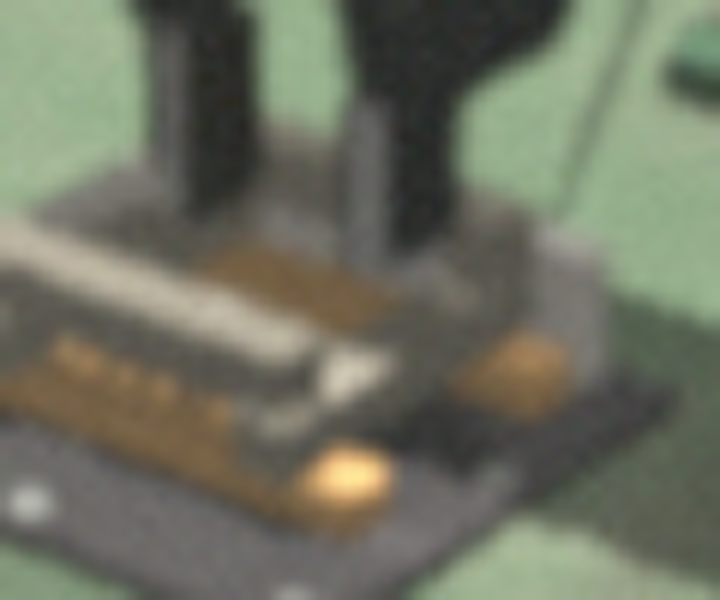

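Contact at Fy ≈ 2.2 N, so B is flush. I'll back off, retreat and check.

```bash
python3 -m handwheel '[[0.03,0,0,0,0,0,35],[0.1,0,0,0,0,0,35],[0,-0.3,0,0,0,0,35],[0,-0.8,0,0,0,0,35],[0.5,-0.5,0.5,0,0,0,35],[0.8,0,0.8,0,0,0,35],[0.8,0,0.8,0,0,0,35],[0,0,0,0,0,0,35],[0,0,0,0,0,0,35]]'; python3 chk.py t11; python3 -c "
from st import *
p=np.load('t11.npz')['p']
up,dn=edge_pts(p,False,range(183,198),291,300)
c=toC(onz('top',up,40));f,s=fit(c,0,1);print('B left y',f.round(4),np.polyval(f,-38),s)
up,dn=edge_pts(p,False,range(181,197),262,272);c=toC(onz('top',up,40));f,s=fit(c,0,1);print('D left',f.round(4),np.polyval(f,-38),s)
for r in (185,190,195,203): print(p[r,294:306].mean(1).round())
for c in (270,271,285,298): print(c,p[166:182,c].mean(1).round(),p[198:210,c].mean(1).round())
print('exp rows D/B near end at x=-75,-77.5:',proj('top',[[*toW([[x,y]])[0],40] for y in (68,8) for x in (-75,-77.5)]).round(2).tolist())
crop(p,250,155,320,220,11,'pics/t11z.png');crop(p,140,130,420,290,2.8,'pics/t11w.png')
p,d=cams.grab_frame('side');crop(p,215,175,305,245,8.5,'pics/s13.png')
"
```

```text
t: 51.15
tcp_pos: [433.3, 221.3, 129.0]
orientation: [[0.02, 0.002, -1.0], [1.0, -0.0, 0.02], [-0.0, -1.0, -0.002]]
contact_force: [0.6, -0.6, 0.2]
grip_width: 35.0
A near x slope -0.0169 at 38 -12.68 sd 0.06
far stop outer x slope 0.0164 at 38 7.89 sd 0.5
A left y [76.  75.5]
side inner y slope 0.0144 at -38 -0.5 sd 0.14
C far x slope -0.0259 at 38 -64.46 sd 0.08
C near x slope -0.0131 at 38 -77.09 sd 0.07
B left y [ 0.0182 16.6379] 15.94527723026469 0.11350997386122641
D left [1.03000e-02 7.48855e+01] 74.49306321764367 0.3390232350145505
[118. 137. 138. 146. 146. 148. 144. 171. 198. 198. 171.  99.]
[120. 134. 137. 147. 147. 145. 145. 174. 200. 200. 176. 112.]
[128. 151. 153. 145. 148. 144. 139. 168. 198. 199. 170. 106.]
[126. 130. 146. 147. 146. 144. 135. 165. 197. 188. 146. 110.]
270 [118. 115. 122. 172. 198. 185. 159. 147. 145. 145. 147. 146. 146. 144.
 147. 147.] [149. 148. 147. 147. 146. 143. 121. 135. 135. 128. 130. 128.]
271 [117. 117. 123. 173. 197. 187. 161. 149. 143. 147. 148. 148. 148. 147.
 146. 146.] [147. 148. 150. 149. 147. 142. 120. 135. 145. 151. 159. 159.]
285 [116. 112. 122. 173. 198. 199. 165. 134. 147. 145. 148. 148. 114.  63.
  82. 100.] [103. 104. 109. 134. 145. 147. 148. 154. 130. 106. 104. 100.]
298 [110. 112. 112. 151. 188. 199. 179. 152. 149. 149. 146. 145. 149. 148.
 148. 145.] [148. 150. 147. 149. 148. 146. 147. 119. 110. 131. 141. 139.]
exp rows D/B near end at x=-75,-77.5: [[270.56, 204.54], [270.55, 205.64], [297.22, 204.92], [297.2, 206.02]]
```

View pics/t11z.png

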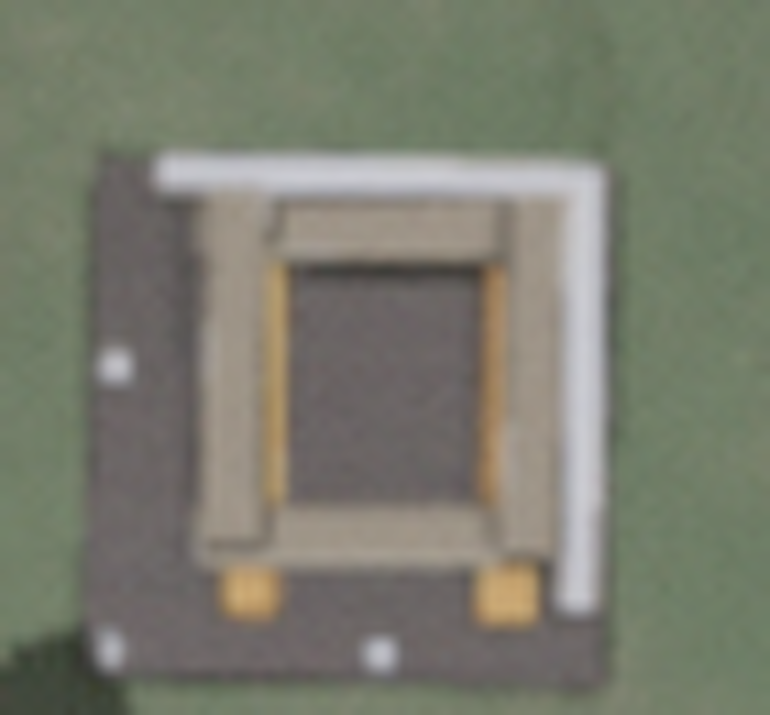

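View pics/s13.png

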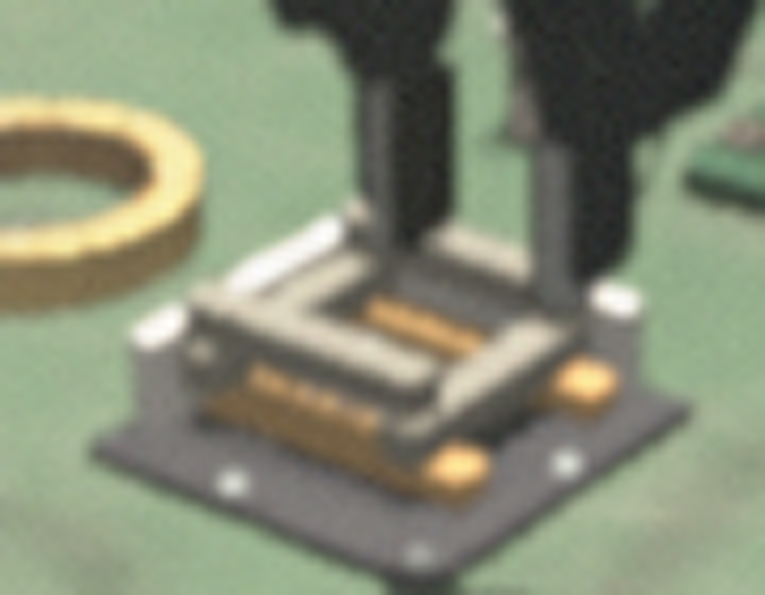

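View pics/t11w.png

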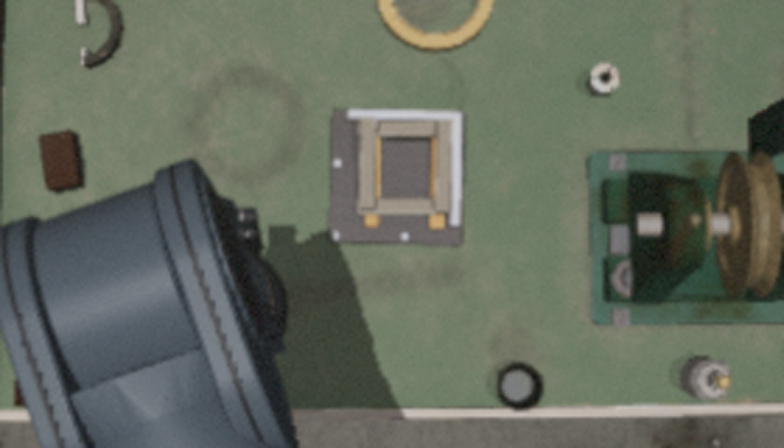

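The stack checks out: the corner hasn't shifted, all four sticks are seated and the gripper is clear. Handing in.

```bash
python3 -c "
from plant import workorder,bot
print(bot.state()['t']);print(workorder.finish_job())"
```

```text
51.25
the job is handed in; nothing more can be done
None
```

All four sticks are stacked crosswise in the drying corner, and I handed the job in at 51.3 s of the 72 s allowed. No verdict was reported.

**What I did**
- **Lower layer:** I set one stick down and pushed it with the fingers up to both stops. I put the second straight onto the bearers about 70 mm out, then pushed its end to the side stop.
- **Upper layer:** I slid both sticks in while gripped, stopping at about 3 to 6 N of contact force. The side-stop stick then got a last two-finger nudge, stopped at about 2 N.

**Last checks (camera only)**

| Check | Reading | Limit |
|---|---|---|
| Far lower stick, middle line from far stop | about 6.7 mm | 4 to 8.5 mm |
| Near lower stick, middle line from far stop | about 71 mm | 61 to 77 mm |
| Outer upper stick, middle line from side stop | about 68 mm | 61 to 77 mm |
| Near ends of the upper sticks, from far stop | about 75 mm | about 75 mm when touching |

- **Corner:** the stop edges I compared moved by no more than about 0.1 mm, apart from the side stop's inner edge.
- **Bystanders:** all four looked undisturbed in the last wide picture, but I did not measure them.

**Readings that disagreed**
- **Edges facing left:** the camera put these 1 to 1.5 mm too far out. The second lower stick still read 76.6 mm at its left end when its other end looked tight against the stop.
- **Side-stop stick:** the final line fit of its left edge and the one of the stop's inner face were spoiled by the bearer and the stick beside them. For that fit I relied on the force contact and on the gap having closed in the picture; a slight gap may remain at its near end.
- **Second lower stick:** it shifted about 1.6 mm along the bearers when the first upper stick was set down, still well inside its limits.

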